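# Top up the paint shaker's cradle and pin its bar

### The job

Get the paint shaker ready to run: pull the orange pin out of the yoke and stand it in the hole of the wooden park block, swing the retaining bar well clear, and put a spare jar upright, fully down, into every empty cell of the crate, leaving the jars that are already there where they are. Then swing the bar fully back to its stop so that its eye lies between the yoke's ears, and push the pin down through both ears and the eye until its head is seated. Leave any spare that is not needed standing on the table, and do not disturb the other things lying about.

Things in the scene. Friction and masses are not known exactly. Their poses are not given: they have to be found in the camera images.
- cradle: Fixed shaker tray; origin on the table under the crate's centre; x runs from hinge to yoke, y to its left. Plywood crate 200 x 136 mm, top 46 mm high, on a 310 x 160 x 12 mm plate; 6 cells 56 mm square, walls 8 mm, floors at height 20 mm. Cells 0 to 5 have centres (x, y) = (-64, 32), (-64, -32), (0, 32), (0, -32), (64, 32), (64, -32) mm. Motor housing x = 157 to 243, 65 mm high.
- bar (a joint): Angle (rad) of the aluminium bar about a vertical hinge at cradle (-120, 0). 0: shut on its stop, along cradle x over the crate, at height 102 to 110 mm, 4 mm over the caps, its eye (12 mm hole, 235 mm from the hinge) between the ears, holes in line. Grows as it swings to cradle +y, stop at 1.75; 56 mm wide over the crate; cells are clear from 1.5. Friction 0.12 N m holds it.
- bar_knob (a point): Centre of the top of the red upright round knob on the bar, for swinging it: 22 mm in diameter, 30 mm tall, standing on the bar's upper face (top at 140 mm above the table), 170 mm from the hinge axis.
- yoke (a point): Centre of the pin hole at the upper face of the yoke's upper ear, 122 mm above the table, at cradle (115, 0). Two fixed yellow ears 8 mm thick, 40 x 32 mm, at 90-98 and 114-122 mm height, with vertical 12 mm holes in line, slightly chamfered; a green web at cradle x = 135 to 147 carries them, 122 mm high.
- pin: Pull-out pin: steel shank 10 mm in diameter, 46 mm long, tapered over its last 7 mm, below an orange round head 22 mm in diameter and 32 mm tall; 90 g. Origin at the centre of the head's underside (shank to -z, head to +z). At the start it is fully home in the yoke, through both ears and the bar's eye.
- park_block: Fixed wooden block 56 x 56 mm, 50 mm high, left of the cradle, with a vertical through hole of 14.5 mm, where the pin stands while the bar is open. Origin at the centre of its underside.
- park (a point): Centre of the mouth of the park block's hole, 50 mm above the table.
- jar0: Squat white paint jar: body 52 mm diameter and 46 mm tall, then a low shoulder and a black screw cap 28 mm in diameter from 50 to 76 mm height; 140 g, bottom-heavy (settled pigment). Origin at the centre of its underside, z up. With a coloured band. If present it already stands in cell 0 and stays there; 2 to 4 of the six are present, the others do not exist.
- jar1: Squat white paint jar: body 52 mm diameter and 46 mm tall, then a low shoulder and a black screw cap 28 mm in diameter from 50 to 76 mm height; 140 g, bottom-heavy (settled pigment). Origin at the centre of its underside, z up. With a coloured band. If present it already stands in cell 1 and stays there; 2 to 4 of the six are present, the others do not exist.
- jar2: Squat white paint jar: body 52 mm diameter and 46 mm tall, then a low shoulder and a black screw cap 28 mm in diameter from 50 to 76 mm height; 140 g, bottom-heavy (settled pigment). Origin at the centre of its underside, z up. With a coloured band. If present it already stands in cell 2 and stays there; 2 to 4 of the six are present, the others do not exist.
- jar3: Squat white paint jar: body 52 mm diameter and 46 mm tall, then a low shoulder and a black screw cap 28 mm in diameter from 50 to 76 mm height; 140 g, bottom-heavy (settled pigment). Origin at the centre of its underside, z up. With a coloured band. If present it already stands in cell 3 and stays there; 2 to 4 of the six are present, the others do not exist.
- jar4: Squat white paint jar: body 52 mm diameter and 46 mm tall, then a low shoulder and a black screw cap 28 mm in diameter from 50 to 76 mm height; 140 g, bottom-heavy (settled pigment). Origin at the centre of its underside, z up. With a coloured band. If present it already stands in cell 4 and stays there; 2 to 4 of the six are present, the others do not exist.
- jar5: Squat white paint jar: body 52 mm diameter and 46 mm tall, then a low shoulder and a black screw cap 28 mm in diameter from 50 to 76 mm height; 140 g, bottom-heavy (settled pigment). Origin at the centre of its underside, z up. With a coloured band. If present it already stands in cell 5 and stays there; 2 to 4 of the six are present, the others do not exist.
- spare0: Squat white paint jar: body 52 mm diameter and 46 mm tall, then a low shoulder and a black screw cap 28 mm in diameter from 50 to 76 mm height; 140 g, bottom-heavy (settled pigment). Origin at the centre of its underside, z up. A spare, standing on the table to the robot's right of the cradle at the start; always present. Any spare fits any cell.
- spare1: Squat white paint jar: body 52 mm diameter and 46 mm tall, then a low shoulder and a black screw cap 28 mm in diameter from 50 to 76 mm height; 140 g, bottom-heavy (settled pigment). Origin at the centre of its underside, z up. A spare, standing on the table to the robot's right of the cradle at the start; always present. Any spare fits any cell.
- spare2: Squat white paint jar: body 52 mm diameter and 46 mm tall, then a low shoulder and a black screw cap 28 mm in diameter from 50 to 76 mm height; 140 g, bottom-heavy (settled pigment). Origin at the centre of its underside, z up. A spare, standing on the table to the robot's right of the cradle at the start; always present. Any spare fits any cell.
- spare3: Squat white paint jar: body 52 mm diameter and 46 mm tall, then a low shoulder and a black screw cap 28 mm in diameter from 50 to 76 mm height; 140 g, bottom-heavy (settled pigment). Origin at the centre of its underside, z up. A spare, standing on the table to the robot's right of the cradle at the start; always present. Any spare fits any cell.
- letter_a: Black painted wooden letter A, 66 x 45 x 16 mm, lying on the table among the spares. Not part of the job; leave it alone. Origin: its underside (for the brush, in the handle).
- letter_t: Black painted wooden letter T, 65 x 45 x 16 mm, lying left of the cradle. Not part of the job; leave it alone. Origin: its underside (for the brush, in the handle).
- brush: Paint brush with blue handle, lying at the left. Not part of the job; leave it alone. Origin: its underside (for the brush, in the handle).
- stain_cup: Open dark metal stain cup, 84 mm diameter, 45 mm tall, back right. Not part of the job; leave it alone. Origin: its underside (for the brush, in the handle).
Things that resemble listed ones, but are neither listed nor needed, are in the scene too. Leave any purple look-alike of the spare3 alone. Leave any green look-alike of the pin alone.

How it is judged:
By the outcome, as a careful person would: the job done as asked, in the order asked, and still so for the second after the job is handed in, with the robot touching nothing.
Of jar0, jar1, jar2, jar3, jar4, jar5 only 2 to 4 are there at a start; the rules pass over those that are not, and their reading is None.
At some moment in a run one of spare0, spare1, spare2, spare3 may be knocked a few centimetres aside while the robot is not near it.
It also fails if it takes over 210 s, if anything falls off the work surface, if the arm or the gripper's body presses on something with over 40 N, if the wrist force passes 120 N, or if a joint passes its speed limit or range.

### The arm

A 7-joint arm with a two-finger parallel gripper is mounted at the origin on the work surface. World frame = base frame: x ahead of the robot, y to its left, z up, the work surface at z = 0. Lengths are in m, angles in rad, forces in N, time in s.
With the tool pointing down it reaches from about 0.4 to 0.85 m from the base axis. Payload 10.4 kg.
Tool frame: the origin (TCP) lies at the centre of the arm's flange, where the gripper is bolted on; the fingertips stand 173 mm ahead of it and the grasp point (between the pads) lies 155 mm ahead of it; z points along the fingers, y is the line along which they close (so a half turn about z gives the same grasp; the last joint's range is limited). The gripper opens to 85 mm and grips with 20 to 120 N. Pads are 22 mm wide; open, the fingers measure 114 mm over their backs; the gripper's body (76 mm by 85 mm) begins 54 mm behind the grasp point. The pads swing forward as they close: fully open they stand 13 mm farther back than shut.
Start: joints at [-1.267, 0.332, -0.065, 1.46, 0.022, 1.35, -0.088], TCP at [0.201, 0.592, 0.405] pointing down, gripper open.
Joint ranges: [-2.6, 2.6], [-0.5, 2.12], [-1.47, 1.34], [0.16, 2.42], [-1.27, 4.41], [0.06, 2.06], [-2.6, 2.6]. Speed limits (rad/s): [2.22, 2.22, 2.79, 2.79, 3.14, 3.14, 3.14].

### API

Orientations are given as a unit quaternion [x, y, z, w].
In Python, from workcell import manip, viewer, finder gives the robot as it stands.
- The arm moves only by the tool arm_command, never from a script. Its argument "plan" is a list of rows, each an object with "dp": the shift along the tool's x, y, z in mm, a list of three; "spin": the turn about the tool's z in rad. A call has 1 to 5 rows; each row shifts and turns the commanded pose from where the row before left it, along the tool's axes as they then stand; what a row does not reach is not made up. A row lasts 1/10 s, in which the tool goes at most 50 mm and 8.59 degrees, less where a joint would pass 70% of its speed; a pose out of reach is approached as far as the arm can. A call is refused whole if a number of a shift passes 50 or a number of a turn 0.15, either way. A call with a gripper value outside its range is refused whole. "grip" is the closure, from -1 (fully open) to 1 (shut), set as the call begins (left out, the last holds). The fingers move at their own pace and stop on an object; "newtons" is the grip in N (left out, the last holds). Time passes only in rows, so rows that do not move let the fingers close. It gives the time, the measured TCP pose, the force, the opening and the grip force at its end, in the units of the state.
- manip.get_obs(): the state, without advancing time (a new reading comes with each control period).
- viewer.camera(name): name is "scene" or "side" or "wrist"; returns the picture (400x640x3 uint8, blue, green, red); there is no depth.
- viewer.camera_params(name): a dict with "vertical_fov" (degrees; the focal length in pixels is half the picture's height over the tangent of half this angle, whatever the lens; pixels are square), "cx", "cy" (the principal point, pixels), "R" (3x3) and "t" (3): a world point X has camera coordinates R X + t; the wrist camera has in their place "T_tool_cam" (4x4, takes a point from camera to tool coordinates, whose origin is the TCP and whose axes are the flange's). Camera axes: x right, y down, z forward; pixel columns grow to the right and rows downward; lengths in m; the calibration is good to about 2 mm. A picture is of the moment at which its call begins: read the wrist's pose just before it. camera_params takes no time and is no camera call.
- manip.hand_in(): hands the job in; it is judged then, once.
Trained networks look in the newest picture that a camera, given by its name, has taken for a name from the list of things; names that differ only in an ending like _2 or _b are one class to them, and where a whole thing is asked for, a point or a joint stands for the part that bears it (a point fixed in the world has none). Each returns a list of dicts, best first, with "score" (0 to 1); they miss things now and then, are a little off and sometimes report something else, mostly with a low value. They report only what shows in the picture. A call takes as long as a camera call. They do not tell look-alikes from the thing itself.
- finder.find_in(camera, thing): "position" ([x, y, z] in m, in world coordinates, good to about 4 mm: the middle of the surface that is visible of it).
The state is a dict: "clock": time; "joint_pos": joint angles; "joint_velocities": joint speeds; "tau": joint torques, N m; "position": TCP position; "ee_rot": TCP orientation; "ft_force": force on the tool from outside, world axes, zero at the start; "torque": the same for the moment, N m; "grip_width": opening from 0.0 (shut) to 1.0 (fully open); "grasp_force": force on a finger pad.
Only numpy, scipy, OpenCV 4.12 (cv2) and the standard library are available. Lean on these libraries where they do the work, as an engineer would, in place of code of your own. Each camera call takes 0.05 s, during which the arm holds its last target. There are 200 camera calls.

## Working session

There is one attempt and no reset: what is moved stays moved. The work goes in short steps, Python scripts to look and compute and a tool call to move; the robot and the scene stay as the last step left them, time stands still between calls to the robot, and variables do not carry over. Pictures are saved under pics/ and viewed, at most 16 in all, crops included, and the job is handed in when it is done.

Besides the shell and the picture viewer there is one more tool, called after "Emit:" by a JSON object that holds its "op" and its "data", one argument or row to a line. arm_command: Moves the arm, as the interface text tells. Its arguments: {"type":"object","properties":{"plan":{"type":"array","items":{"type":"object","properties":{"dp":{"type":"array","items":{"type":"number"}},"spin":{"type":"number"}}}},"grip":{"type":"number"},"newtons":{"type":"number"}},"required":["plan"]}

```bash
ls; mkdir -p pics; cat > h.py <<'E'
import numpy as np, cv2
from scipy.spatial.transform import Rotation as Rn
from workcell import manip, viewer, finder
def cam(name):
    o=manip.get_obs(); im=viewer.camera(name); p=viewer.camera_params(name)
    f=200/np.tan(np.radians(p['vertical_fov'])/2)
    if 'R' in p: R=np.array(p['R']);t=np.array(p['t'])
    else:
        T=np.array(p['T_tool_cam']);W=np.eye(4);W[:3,:3]=Rn.from_quat(o['ee_rot']).as_matrix();W[:3,3]=o['position']
        C=np.linalg.inv(W@T);R=C[:3,:3];t=C[:3,3]
    return im,(f,p['cx'],p['cy'],R,t)
def proj(c,X):
    f,cx,cy,R,t=c;q=R@np.array(X)+t;return np.array([cx+f*q[0]/q[2],cy+f*q[1]/q[2]])
def ray(c,u,v,z):
    f,cx,cy,R,t=c;d=R.T@np.array([(u-cx)/f,(v-cy)/f,1]);o=-R.T@t;return o+d*(z-o[2])/d[2]
E
python3 - <<'E'
from h import *
for n in('scene','side','wrist'):
    im,c=cam(n);cv2.imwrite(f'pics/{n}0.png',im);print(n,c[0],c[1],c[2],(-c[3].T@c[4]).round(3))
    for th in(['pin','bar_knob','yoke','park_block','park','spare0','jar0','cradle'] if n!='wrist' else []):
        print(th,[(np.round(d['position'],3).tolist(),round(d['score'],2)) for d in finder.find_in(n,th)][:9])
o=manip.get_obs();print(o['clock'],o['position'],o['ee_rot'],Rn.from_quat(o['ee_rot']).as_matrix().round(3))
print(viewer.camera_params('wrist'))
E
```

```text
pics
scene 456.5090004467821 321.2481386991808 196.00170533912816 [ 1.396 -0.219  0.662]
pin [([0.777, -0.117, 0.059], 0.69), ([0.681, 0.025, 0.141], 0.57)]
bar_knob [([0.558, 0.034, 0.112], 0.61)]
yoke [([0.724, 0.017, 0.058], 0.88)]
park_block [([0.631, 0.274, 0.044], 0.97), ([0.514, -0.202, 0.04], 0.51)]
park [([0.634, 0.275, 0.045], 0.57)]
spare0 [([0.407, -0.169, 0.042], 0.93), ([0.598, -0.342, 0.047], 0.86), ([0.638, -0.222, 0.038], 0.73), ([0.486, -0.337, 0.041], 0.69), ([0.512, -0.205, 0.041], 0.61)]
jar0 [([0.507, 0.001, 0.063], 0.8), ([0.576, 0.082, 0.066], 0.61), ([0.634, -0.004, 0.067], 0.55)]
cradle [([0.727, 0.015, 0.063], 0.61), ([0.488, -0.336, 0.043], 0.23)]
side 424.08964563731695 319.91574818979456 201.24549862058382 [ 0.549 -0.833  0.827]
pin [([0.67, 0.017, 0.142], 0.62), ([0.605, 0.264, 0.044], 0.56), ([0.762, -0.116, 0.06], 0.51)]
bar_knob [([0.56, 0.032, 0.11], 0.83), ([0.468, 0.233, 0.016], 0.75), ([0.494, -0.004, 0.069], 0.22)]
yoke [([0.621, 0.011, 0.048], 0.69), ([0.744, -0.244, 0.023], 0.47)]
park_block [([0.608, 0.262, 0.04], 0.58)]
park [([0.609, 0.263,
[... 323 characters left out ...]
st 315.08380352384825 323.7058984401997 199.44324161933886 [0.127 0.617 0.373]
0.95 [0.20062304 0.59194011 0.40475964] [ 1.62671321e-01  9.86680312e-01  6.06865342e-05 -6.87005319e-06] [[-0.947  0.321  0.   ]
 [ 0.321  0.947  0.   ]
 [ 0.     0.    -1.   ]]
{'vertical_fov': 64.81082066221681, 'cx': 323.7058984401997, 'cy': 199.44324161933886, 'T_tool_cam': array([[-1.57403620e-03, -9.52283358e-01, -3.05211285e-01,
         7.73419324e-02],
       [ 9.99997522e-01, -1.01837801e-03, -1.97976910e-03,
        -2.45071794e-04],
       [ 1.57448070e-03, -3.05213645e-01,  9.52282601e-01,
         3.17433416e-02],
       [ 0.00000000e+00,  0.00000000e+00,  0.00000000e+00,
         1.00000000e+00]])}
```

View pics/scene0.png

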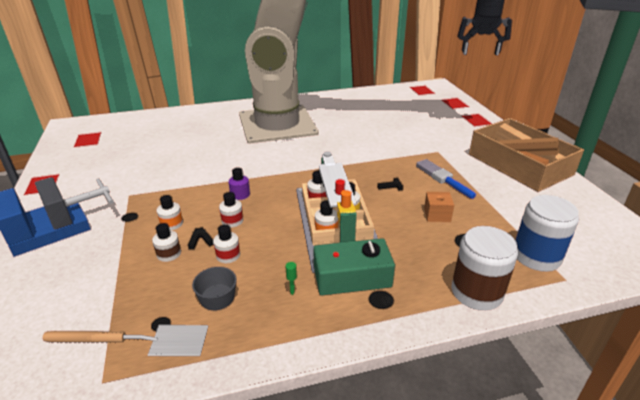

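View pics/side0.png

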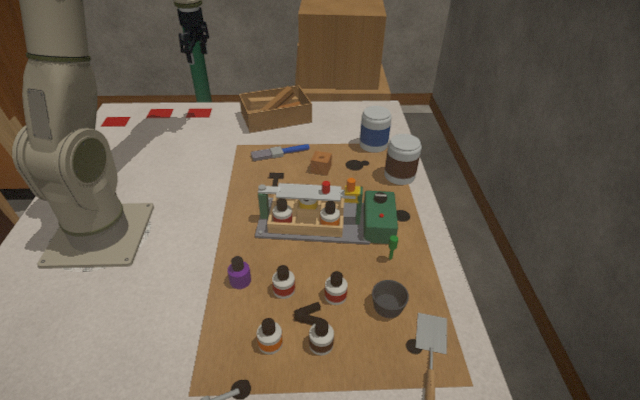

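```bash
python3 - <<'E'
from h import *
C={}
for n in('scene','side'): im,C[n]=cam(n)
P={n:cv2.imread(f'pics/{n}0.png') for n in C}
H={n:cv2.cvtColor(P[n],cv2.COLOR_BGR2HSV) for n in P}
def blobs(n,lo,hi,box):
    x0,y0,x1,y1=box;m=cv2.inRange(H[n],lo,hi);k=np.zeros_like(m);k[y0:y1,x0:x1]=m[y0:y1,x0:x1]
    q=cv2.connectedComponentsWithStats(k);i=1+np.argmax(q[2][1:,4]);return q[2][i],q[3][i]
S={}
for nm,lo,hi,bs in(('pin',(8,200,150),(20,255,255),{'scene':(335,185,360,215),'side':(343,172,362,196)}),('knob',(0,180,100),(5,255,255),{'scene':(330,175,350,200),'side':(318,178,334,196)})):
    for n in C:
        st,ce=blobs(n,lo,hi,bs[n]);print(nm,n,st,ce.round(1));S[nm,n]=ce
        for z in((.13,.138,.15) if nm=='pin' else (.12,.125,.13)): print('  ',z,ray(C[n],*ce,z).round(3))
for n in C:
    x={'scene':(290,140,410,300),'side':(240,140,420,260)}[n]
    cv2.imwrite(f'pics/{n}z.png',cv2.resize(P[n][x[1]:x[3],x[0]:x[2]],None,fx=4.4,fy=3.7 if n=='scene' else 4.4,interpolation=cv2.INTER_CUBIC)[:600,:800])
a=cv2.imread('pics/scenez.png');b=cv2.imread('pics/sidez.png')
cv2.imwrite('pics/z0.png',np.hstack([cv2.resize(a,(380,500)),cv2.resize(b,(420,500))]))
E
```

```text
pin scene [340 190  12  19 155] [345.3 199.5]
   0.13 [0.667 0.024 0.13 ]
   0.138 [0.678 0.021 0.138]
   0.15 [0.695 0.015 0.15 ]
pin side [348 178   7   5  25] [351.  180.2]
   0.13 [0.679 0.053 0.13 ]
   0.138 [0.677 0.043 0.138]
   0.15 [0.675 0.028 0.15 ]
knob scene [336 180   8  14  93] [339.3 186. ]
   0.12 [0.601 0.032 0.12 ]
   0.125 [0.608 0.03  0.125]
   0.13 [0.616 0.027 0.13 ]
knob side [323 181   7  12  44] [325.8 185. ]
   0.12 [0.611 0.047 0.12 ]
   0.125 [0.611 0.041 0.125]
   0.13 [0.61  0.035 0.13 ]
```

View pics/z0.png

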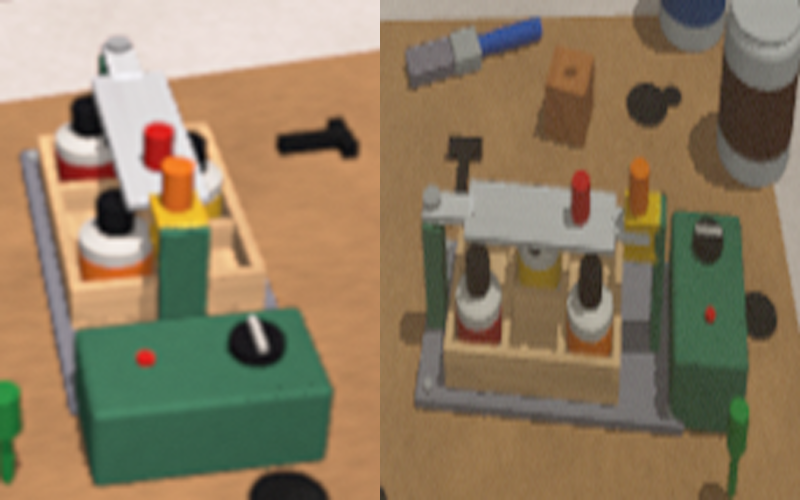

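Emit:
{"op": "arm_command", "data": {
  "plan": [
    {"spin":-0.11,"dp":[0,0,0]},
    {"spin":-0.11,"dp":[0,0,0]},
    {"dp":[-31,-30,0]},
    {"dp":[-31,-30,0]},
    {"dp":[-31,-30,0]}
  ]
}}

```text
invalid input at $.plan[2]: expected keys dp, spin
```

Emit:
{"op": "arm_command", "data": {
  "plan": [
    {"dp":[-31,-30,0]},
    {"dp":[-31,-30,0]},
    {"dp":[-31,-30,0]},
    {"dp":[-31,-30,0]},
    {"dp":[-31,-30,0]}
  ]
}}

```text
invalid input at $.plan[0]: expected keys dp, spin
```

Emit:
{"op": "arm_command", "data": {
  "plan": [
    {"dp":[-31,-30,0]},
    {"dp":[-31,-30,0]},
    {"dp":[-31,-30,0]},
    {"dp":[-31,-30,0]},
    {"dp":[-31,-30,0]}
  ]
}}

```text
invalid input at $.plan[0]: expected keys dp, spin
```

Emit:
{"op": "arm_command", "data": {
  "plan": [
    {"dp":[-31,-30,0]},
    {"dp":[-31,-30,0]},
    {"dp":[0,0,0]},
    {"dp":[0,0,0]}
  ]
}}

```text
invalid input at $.plan[0]: expected keys dp, spin
```

Emit:
{"op": "arm_command", "data": {
  "plan": [
    {"spin":-0.11,"dp":[0,0,0]},
    {"spin":-0.11,"dp":[0,0,0]},
    {"dp":[-31,-30,0],"spin":0},
    {"dp":[-31,-30,0],"spin":0},
    {"dp":[-31,-30,0],"spin":0}
  ]
}}

```text
clock: 1.55
position: [0.2843, 0.4913, 0.4047]
ee_rot: [0.053, 0.999, 0.0, 0.0]
ft_force: [1.0, 0.0, 0.5]
grip_width: 0.999
grasp_force: 0.0
```

Emit:
{"op": "arm_command", "data": {
  "plan": [
    {"dp":[-31,-30,0],"spin":0},
    {"dp":[-31,-30,0],"spin":0},
    {"dp":[-31,-30,0],"spin":0},
    {"dp":[-31,-30,0],"spin":0},
    {"dp":[-31,-30,0],"spin":0}
  ]
}}

```text
clock: 2.05
position: [0.4225, 0.3253, 0.405]
ee_rot: [0.053, 0.999, 0.0, 0.0]
ft_force: [0.6, 0.7, 0.2]
grip_width: 1.005
grasp_force: 0.0
```

Emit:
{"op": "arm_command", "data": {
  "plan": [
    {"dp":[-31,-30,0],"spin":0},
    {"dp":[-31,-30,0],"spin":0},
    {"dp":[-31,-30,0],"spin":0},
    {"dp":[-31,-30,0],"spin":0},
    {"dp":[-31,-30,0],"spin":0}
  ]
}}

```text
clock: 2.55
position: [0.5606, 0.1597, 0.4049]
ee_rot: [0.053, 0.999, 0.0, 0.0]
ft_force: [0.6, 0.3, -0.1]
grip_width: 0.994
grasp_force: 0.0
```

Emit:
{"op": "arm_command", "data": {
  "plan": [
    {"dp":[-31,-30,0],"spin":0},
    {"dp":[0,0,0],"spin":0},
    {"dp":[0,0,0],"spin":0}
  ]
}}

```text
clock: 2.85
position: [0.5878, 0.1271, 0.4045]
ee_rot: [0.054, 0.999, -0.0, -0.0]
ft_force: [-0.2, 0.6, -0.6]
grip_width: 1.0
grasp_force: 0.0
```

```bash
python3 - <<'E'
from h import *
im,c=cam('wrist');cv2.imwrite('pics/w1.png',im)
o=manip.get_obs();print(o['clock'],o['position'],Rn.from_quat(o['ee_rot']).as_matrix().round(3),o['ft_force'])
print(finder.find_in('wrist','pin'),finder.find_in('wrist','bar_knob'),finder.find_in('wrist','yoke'))
print(proj(c,(.677,.022,.154)),proj(c,(.611,.033,.14)))
E
```

```text
2.9 [0.58723693 0.12848344 0.40453934] [[-0.994  0.106 -0.   ]
 [ 0.106  0.994  0.   ]
 [ 0.     0.    -1.   ]] [ 0.41926369 -0.02475429 -0.41271022]
[{'position': [0.6759, 0.0346, 0.1406], 'score': 0.62}] [{'position': [0.5339, 0.0453, 0.1112], 'score': 0.85}] [{'position': [0.5531, 0.0523, 0.0691], 'score': 0.58}]
[211.29364351 322.45006208] [212.73892264 242.14234331]
```

View pics/w1.png

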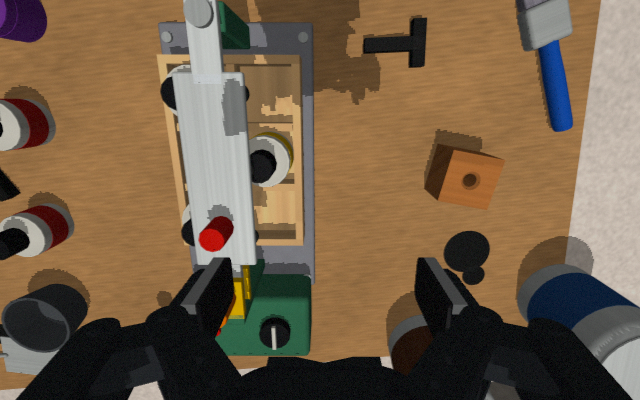

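```bash
python3 - <<'E'
from h import *
c=cam('wrist')[1]
for n,u,v,z in(('knob',222,229,.14),('c-100,-68',158,55,.046),('c-100,68',298,53,.046),('c100,68',301,245,.046),('park',470,181,.05),('hinge?',200,12,.11),('jar2cap',262,166,.096),('barL',181,73,.11),('barR',242,73,.11)):print(n,ray(c,u,v,z).round(4))
E
```

```text
knob [0.6    0.0454 0.14  ]
c-100,-68 [ 0.4538 -0.0156  0.046 ]
c-100,68 [0.4662 0.117  0.046 ]
c100,68 [0.6654 0.0942 0.046 ]
park [0.6085 0.2817 0.05  ]
hinge? [0.4397 0.0528 0.11  ]
jar2cap [0.5609 0.0761 0.096 ]
barL [0.4791 0.0287 0.11  ]
barR [0.4842 0.0758 0.11  ]
```

Emit:
{"op": "arm_command", "data": {
  "plan": [
    {"dp":[-32,-30,0],"spin":0},
    {"dp":[-32,-30,0],"spin":0},
    {"dp":[-33,-31,0],"spin":0},
    {"dp":[0,0,20],"spin":0},
    {"dp":[0,0,0],"spin":0}
  ]
}}

```text
clock: 3.6
position: [0.6739, 0.027, 0.3819]
ee_rot: [0.054, 0.999, -0.0, -0.002]
ft_force: [-1.8, 1.1, -0.6]
grip_width: 1.001
grasp_force: 0.0
```

Emit:
{"op": "arm_command", "data": {
  "plan": [
    {"dp":[0,0,0],"spin":0},
    {"dp":[0,0,0],"spin":0}
  ]
}}

```text
clock: 3.8
position: [0.6739, 0.0289, 0.3858]
ee_rot: [0.052, 0.999, 0.001, 0.001]
ft_force: [-0.9, 0.2, 0.0]
grip_width: 1.002
grasp_force: 0.0
```

```bash
python3 - <<'E'
from h import *
im,c=cam('wrist')
o=manip.get_obs();print(o['clock'],o['position'])
for X in((.674,.027,.154),(.611,.033,.14),(o['position'][0],o['position'][1],.154)):
    p=proj(c,X);print(p);cv2.drawMarker(im,tuple(int(v) for v in p),(255,0,255),0,12,1)
cv2.imwrite('pics/w2.png',im)
E
```

```text
3.85 [0.6738894  0.0286639  0.38594245]
[321.72466892 218.32101006]
[320.62450088 121.19500804]
[324.14155619 217.92847892]
```

View pics/w2.png

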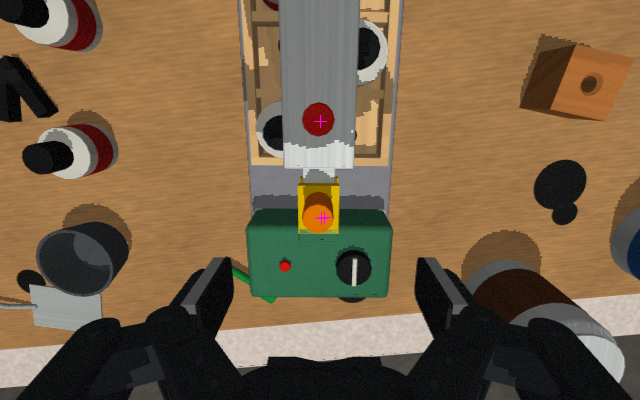

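Emit:
{"op": "arm_command", "data": {
  "plan": [
    {"dp":[1.5,-4.5,22],"spin":0},
    {"dp":[0,0,22],"spin":0},
    {"dp":[0,0,22],"spin":0},
    {"dp":[0,0,21],"spin":0},
    {"dp":[0,0,0],"spin":0}
  ]
}}

```text
clock: 4.35
position: [0.6712, 0.024, 0.2956]
ee_rot: [0.053, 0.999, -0.0, -0.002]
ft_force: [0.1, 0.2, -0.4]
grip_width: 0.996
grasp_force: 0.0
```

```bash
python3 - <<'E'
from h import *
im,c=cam('wrist');o=manip.get_obs();print(o['clock'],o['position'],o['ft_force'])
hs=cv2.cvtColor(im,cv2.COLOR_BGR2HSV)
m=cv2.inRange(hs,(8,200,200),(18,255,255));m[:200]=0;q=cv2.connectedComponentsWithStats(m);i=1+np.argmax(q[2][1:,4]);print(q[2][i],q[3][i],proj(c,(o['position'][0],o['position'][1],.154)),ray(c,*q[3][i],.154))
cv2.imwrite('pics/w3.png',im)
E
```

```text
4.4 [0.67177917 0.02373089 0.29750634] [ 0.88356116 -0.29407815  0.95741295]
[303 302  49  23 756] [327.53439153 312.88227513] [325.15135655 300.80338815] [0.67768072 0.02409596 0.154     ]
```

View pics/w3.png

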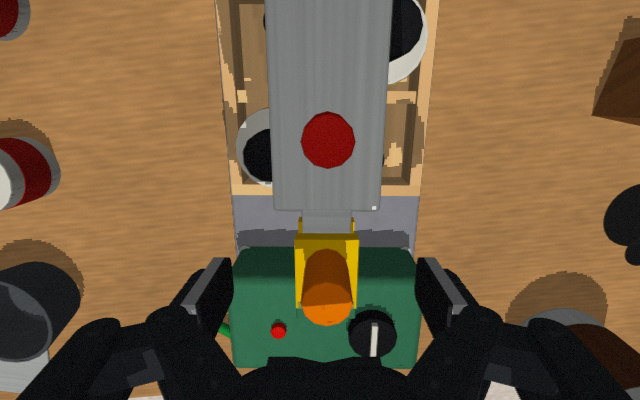

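Emit:
{"op": "arm_command", "data": {
  "plan": [
    {"dp":[-2,1,-1],"spin":0},
    {"dp":[0,0,0],"spin":0}
  ]
}}

```text
clock: 4.6
position: [0.6749, 0.0241, 0.3007]
ee_rot: [0.053, 0.999, 0.0, 0.001]
ft_force: [-0.0, -1.3, -0.2]
grip_width: 0.998
grasp_force: 0.0
```

Emit:
{"op": "arm_command", "data": {
  "plan": [
    {"dp":[0,0,0],"spin":0},
    {"dp":[0,0,0],"spin":0},
    {"dp":[0,0,0],"spin":0},
    {"dp":[0,0,0],"spin":0},
    {"dp":[0,0,0],"spin":0}
  ],
  "grip": 1,
  "newtons": 40
}}

```text
clock: 5.1
position: [0.6743, 0.0237, 0.2989]
ee_rot: [0.053, 0.999, 0.0, 0.0]
ft_force: [-0.5, 1.1, 1.6]
grip_width: 0.243
grasp_force: 39.1
```

Emit:
{"op": "arm_command", "data": {
  "plan": [
    {"dp":[0,0,0],"spin":0},
    {"dp":[0,0,0],"spin":0},
    {"dp":[0,0,0],"spin":0},
    {"dp":[0,0,0],"spin":0},
    {"dp":[0,0,0],"spin":0}
  ]
}}

```text
clock: 5.6
position: [0.6743, 0.0237, 0.2989]
ee_rot: [0.053, 0.999, 0.0, 0.0]
ft_force: [-1.4, -0.2, 4.4]
grip_width: 0.243
grasp_force: 39.2
```

Emit:
{"op": "arm_command", "data": {
  "plan": [
    {"dp":[0,0,-10],"spin":0},
    {"dp":[0,0,-10],"spin":0},
    {"dp":[0,0,-15],"spin":0},
    {"dp":[0,0,-15],"spin":0},
    {"dp":[0,0,-25],"spin":0}
  ]
}}

```text
clock: 6.1
position: [0.6739, 0.0236, 0.3743]
ee_rot: [0.053, 0.999, -0.0, -0.001]
ft_force: [-0.5, -0.3, -0.9]
grip_width: 0.241
grasp_force: 39.3
```

Emit:
{"op": "arm_command", "data": {
  "plan": [
    {"dp":[0,0,-25],"spin":0},
    {"dp":[18,45,0],"spin":0},
    {"dp":[0,45,0],"spin":0},
    {"dp":[0,45,0],"spin":0},
    {"dp":[0,0,0],"spin":0}
  ]
}}

```text
clock: 6.6
position: [0.6697, 0.1685, 0.3992]
ee_rot: [0.048, 0.999, 0.002, -0.0]
ft_force: [-0.5, 1.0, -1.5]
grip_width: 0.243
grasp_force: 39.5
```

```bash
python3 - <<'E'
from h import *
im,c=cam('wrist');o=manip.get_obs();print(o['clock'],o['position'],o['ft_force'],o['grip_width'])
cv2.imwrite('pics/w4.png',im)
print([(d['position'],d['score']) for d in finder.find_in('wrist','park')])
E
```

```text
6.65 [0.67018573 0.16435388 0.39931407] [-0.60595098 -0.4856852  -0.24834962] 0.24061584262260224
[([0.6069, 0.2778, 0.0488], 0.9)]
```

View pics/w4.png

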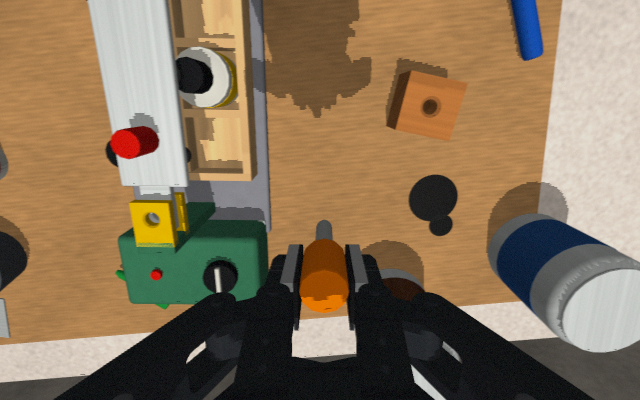

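```bash
python3 - <<'E'
from h import *
im,c=cam('wrist');o=manip.get_obs();print(o['clock'],o['position'])
p=ray(c,431,107,.05);print(p,'yoke',ray(c,152,218,.122),'knobtop',ray(c,125,145,.14))
M=Rn.from_quat(o['ee_rot']).as_matrix();print(M.T@(np.array([p[0],p[1],0.4])-o['position']))
E
```

```text
6.75 [0.67078984 0.15943821 0.39957118]
[0.6123579  0.27087826 0.05      ] yoke [0.6729891  0.01589647 0.122     ] knobtop [0.61018313 0.02302088 0.14      ]
[ 0.06998004  0.1045747  -0.00053382]
```

Emit:
{"op": "arm_command", "data": {
  "plan": [
    {"dp":[24,37,0],"spin":0},
    {"dp":[24,37,0],"spin":0},
    {"dp":[23,38,0],"spin":0},
    {"dp":[0,0,30],"spin":0},
    {"dp":[0,0,30],"spin":0}
  ]
}}

```text
clock: 7.25
position: [0.612, 0.2789, 0.3397]
ee_rot: [0.053, 0.999, 0.001, 0.001]
ft_force: [0.6, -1.1, -1.0]
grip_width: 0.246
grasp_force: 39.5
```

Emit:
{"op": "arm_command", "data": {
  "plan": [
    {"dp":[0,0,0],"spin":0},
    {"dp":[0,0,0],"spin":0},
    {"dp":[0,0,0],"spin":0}
  ]
}}

```text
clock: 7.55
position: [0.613, 0.2779, 0.3411]
ee_rot: [0.054, 0.999, 0.001, 0.001]
ft_force: [0.0, -0.3, -0.5]
grip_width: 0.247
grasp_force: 39.5
```

```bash
python3 - <<'E'
from h import *
im,c=cam('wrist');o=manip.get_obs();print(o['clock'],o['position'])
x,y,z=o['position']
for Z in(z-.223,z-.177,.05): p=proj(c,(x,y,Z));print(p);cv2.drawMarker(im,tuple(int(v) for v in p),(255,0,255),0,10,1)
cv2.imwrite('pics/w5.png',im[150:350,200:450].repeat(3,0).repeat(3,1))
print([(d['position'],d['score']) for d in finder.find_in('wrist','park')],[(d['position'],d['score']) for d in finder.find_in('wrist','pin')])
E
```

```text
7.6 [0.61288447 0.27811664 0.34105946]
[324.8446831  221.99076031]
[325.14382334 255.62360884]
[324.57978107 192.20737246]
[([0.6029, 0.2828, 0.0488], 0.64), ([0.4683, 0.2252, 0.0144], 0.45)] [([0.6093, 0.2787, 0.1909], 0.66)]
```

View pics/w5.png

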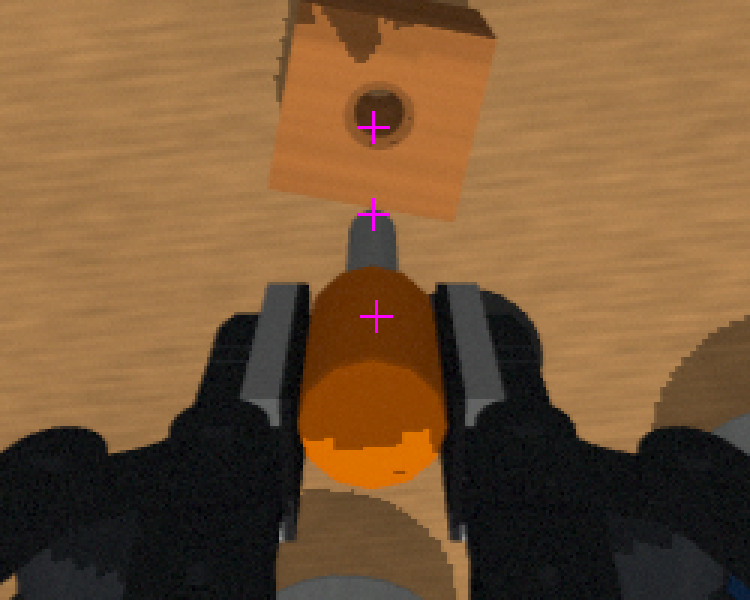

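Emit:
{"op": "arm_command", "data": {
  "plan": [
    {"dp":[3.5,1.5,25],"spin":0},
    {"dp":[0,0,25],"spin":0},
    {"dp":[0,0,10],"spin":0},
    {"dp":[0,0,8],"spin":0},
    {"dp":[0,0,8],"spin":0}
  ]
}}

```text
clock: 8.2
position: [0.6092, 0.2807, 0.2634]
ee_rot: [0.053, 0.999, 0.0, 0.001]
ft_force: [0.1, 0.4, -0.3]
grip_width: 0.243
grasp_force: 39.5
```

Emit:
{"op": "arm_command", "data": {
  "plan": [
    {"dp":[0,0,5],"spin":0},
    {"dp":[0,0,0],"spin":0},
    {"dp":[0,0,0],"spin":0}
  ]
}}

```text
clock: 8.5
position: [0.609, 0.2807, 0.2583]
ee_rot: [0.053, 0.999, 0.0, 0.0]
ft_force: [1.1, -0.4, -0.9]
grip_width: 0.246
grasp_force: 39.5
```

Emit:
{"op": "arm_command", "data": {
  "plan": [
    {"dp":[0,0,10],"spin":0},
    {"dp":[0,0,10],"spin":0},
    {"dp":[0,0,9],"spin":0},
    {"dp":[0,0,0],"spin":0},
    {"dp":[0,0,0],"spin":0}
  ]
}}

```text
clock: 9.0
position: [0.6087, 0.2806, 0.2283]
ee_rot: [0.053, 0.999, -0.0, -0.0]
ft_force: [0.6, -0.4, -0.6]
grip_width: 0.248
grasp_force: 40.5
```

Emit:
{"op": "arm_command", "data": {
  "plan": [
    {"dp":[0,0,0],"spin":0},
    {"dp":[0,0,0],"spin":0},
    {"dp":[0,0,0],"spin":0},
    {"dp":[0,0,0],"spin":0},
    {"dp":[0,0,0],"spin":0}
  ],
  "grip": -1
}}

```text
clock: 9.5
position: [0.6088, 0.2807, 0.2289]
ee_rot: [0.053, 0.999, 0.0, 0.0]
ft_force: [-0.6, 0.5, 0.8]
grip_width: 0.998
grasp_force: 0.0
```

Emit:
{"op": "arm_command", "data": {
  "plan": [
    {"dp":[0,0,-20],"spin":0},
    {"dp":[0,0,-30],"spin":0},
    {"dp":[0,0,-40],"spin":0},
    {"dp":[0,0,-40],"spin":0},
    {"dp":[0,0,-40],"spin":0}
  ]
}}

```text
clock: 10.0
position: [0.6086, 0.2805, 0.4005]
ee_rot: [0.053, 0.999, 0.0, 0.0]
ft_force: [1.2, 0.2, -0.5]
grip_width: 0.997
grasp_force: 0.0
```

Emit:
{"op": "arm_command", "data": {
  "plan": [
    {"dp":[-5,-41,0],"spin":0},
    {"dp":[-5,-41,0],"spin":0},
    {"dp":[-5,-41,0],"spin":0},
    {"dp":[-5,-41,0],"spin":0},
    {"dp":[-5,-42,0],"spin":0}
  ]
}}

```text
clock: 10.5
position: [0.6114, 0.0716, 0.3989]
ee_rot: [0.053, 0.999, 0.0, 0.0]
ft_force: [0.0, 0.0, -0.5]
grip_width: 1.003
grasp_force: 0.0
```

Emit:
{"op": "arm_command", "data": {
  "plan": [
    {"dp":[-3,-42,0],"spin":0},
    {"dp":[0,0,40],"spin":0},
    {"dp":[0,0,0],"spin":0},
    {"dp":[0,0,0],"spin":0},
    {"dp":[0,0,0],"spin":0}
  ]
}}

```text
clock: 11.0
position: [0.6106, 0.0325, 0.3602]
ee_rot: [0.052, 0.999, 0.0, 0.001]
ft_force: [-0.2, 0.6, 0.2]
grip_width: 0.998
grasp_force: 0.0
```

```bash
cat > dp.py <<'E'
from h import *
import sys
def dp(*t):  # world target -> tool-frame shift mm
    o=manip.get_obs();M=Rn.from_quat(o['ee_rot']).as_matrix()
    return (1000*M.T@(np.array(t)-o['position'])).round(1),o['clock'],o['position'].round(4)
E
python3 - <<'E'
from dp import *
im,c=cam('wrist');x,y,z=manip.get_obs()['position']
hs=cv2.cvtColor(im,cv2.COLOR_BGR2HSV)
m=cv2.inRange(hs,(0,180,60),(5,255,255))|cv2.inRange(hs,(175,180,60),(180,255,255));m[:,:280]=0;m[:,370:]=0
q=cv2.connectedComponentsWithStats(m)
for s,e in zip(q[2][1:],q[3][1:]):
    if s[4]>100: print(s,e,ray(c,*e,.14))
print(proj(c,(x,y,.14)),dp(.6097,.0307,.288))
E
```

```text
[ 307  195   32   42 1077] [322.58681523 215.99442897] [0.60478582 0.03174351 0.14      ]
[282 328  11  12 105] [287.00952381 333.83809524] [ 0.69316782 -0.00382954  0.14      ]
[324.48418033 224.30150531] (array([ 0.9, -1.8, 72.3]), 11.05, array([0.6106, 0.0323, 0.3603]))
```

Emit:
{"op": "arm_command", "data": {
  "plan": [
    {"dp":[1,-2,20],"spin":0},
    {"dp":[0,0,20],"spin":0},
    {"dp":[0,0,20],"spin":0},
    {"dp":[0,0,12],"spin":0},
    {"dp":[0,0,0],"spin":0}
  ]
}}

```text
clock: 11.55
position: [0.6087, 0.0298, 0.2858]
ee_rot: [0.053, 0.999, -0.0, -0.001]
ft_force: [0.1, 0.1, 0.1]
grip_width: 1.002
grasp_force: 0.0
```

Emit:
{"op": "arm_command", "data": {
  "plan": [
    {"dp":[0,0,0],"spin":0},
    {"dp":[0,0,0],"spin":0},
    {"dp":[0,0,0],"spin":0},
    {"dp":[0,0,0],"spin":0},
    {"dp":[0,0,0],"spin":0}
  ],
  "grip": 1,
  "newtons": 20
}}

```text
clock: 12.05
position: [0.6093, 0.0315, 0.2876]
ee_rot: [0.052, 0.999, 0.002, 0.001]
ft_force: [-0.9, 1.1, 5.4]
grip_width: 0.248
grasp_force: 23.9
```

Emit:
{"op": "arm_command", "data": {
  "plan": [
    {"dp":[0,0,0],"spin":0},
    {"dp":[0,0,0],"spin":0}
  ]
}}

```text
clock: 12.25
position: [0.6093, 0.0314, 0.2877]
ee_rot: [0.052, 0.999, 0.002, 0.001]
ft_force: [-0.1, 7.0, 4.2]
grip_width: 0.251
grasp_force: 23.8
```

Emit:
{"op": "arm_command", "data": {
  "plan": [
    {"dp":[1.2,20.4,0],"spin":-0.12},
    {"dp":[1.2,20.4,0],"spin":-0.12},
    {"dp":[1.2,20.4,0],"spin":-0.12},
    {"dp":[0,0,0],"spin":0}
  ]
}}

```text
clock: 12.65
position: [0.6047, 0.0933, 0.2877]
ee_rot: [-0.13, 0.991, 0.001, 0.001]
ft_force: [4.7, 0.5, 1.7]
grip_width: 0.251
grasp_force: 23.5
```

```bash
python3 - <<'E'
from h import *
o=manip.get_obs();print(o['joint_pos'].round(2) if hasattr(o['joint_pos'],'round') else o['joint_pos'],o['position'],o['ft_force'])
a=.36-.108;print(.56-.12*.9942+.17*np.cos(a),.0361+.12*.108+.17*np.sin(a))
E
```

```text
[-0.44  0.39  0.27  1.65 -0.12  1.11  1.69] [0.60468478 0.09327838 0.28767789] [4.66838377 0.49835431 1.72058285]
0.6053266649706278 0.0914480189597123
```

Emit:
{"op": "arm_command", "data": {
  "plan": [
    {"dp":[1.2,20.4,0],"spin":-0.12},
    {"dp":[1.2,20.4,0],"spin":-0.12},
    {"dp":[1.2,20.4,0],"spin":-0.12},
    {"dp":[1.2,20.4,0],"spin":0},
    {"dp":[3.6,20.1,0],"spin":0}
  ]
}}

```text
clock: 13.15
position: [0.5522, 0.1758, 0.2876]
ee_rot: [-0.301, 0.954, -0.0, 0.001]
ft_force: [1.7, -2.8, 4.1]
grip_width: 0.247
grasp_force: 23.5
```

Emit:
{"op": "arm_command", "data": {
  "plan": [
    {"dp":[6,19.5,0],"spin":0},
    {"dp":[8.3,18.6,0],"spin":0},
    {"dp":[10.5,17.5,0],"spin":0},
    {"dp":[0,0,0],"spin":0}
  ]
}}

```text
clock: 13.55
position: [0.4982, 0.2075, 0.2875]
ee_rot: [-0.302, 0.953, 0.0, -0.0]
ft_force: [-0.7, 1.2, 3.1]
grip_width: 0.248
grasp_force: 23.7
```

```bash
python3 - <<'E'
from h import *
o=manip.get_obs();print(o['joint_pos'].round(2),o['position'],o['ft_force'],o['torque'])
h=np.array([.56-.12*.9942,.0361+.12*.108]);d=o['position'][:2]-h;print(np.hypot(*d),np.arctan2(d[1],d[0])+.108)
E
```

```text
[-0.6   0.24  0.14  1.84 -0.04  1.07  1.74] [0.49821271 0.20752662 0.28746639] [-0.73423573  1.18748147  3.08537485] [ 0.09698382  0.17911105 -0.03842097]
0.16858185808117296 1.3306246792640521
```

Emit:
{"op": "arm_command", "data": {
  "plan": [
    {"dp":[12.5,16.1,0],"spin":0},
    {"dp":[14.4,14.5,0],"spin":0},
    {"dp":[16,12.7,0],"spin":0},
    {"dp":[0,0,0],"spin":0},
    {"dp":[0,0,0],"spin":0}
  ]
}}

```text
clock: 14.05
position: [0.4396, 0.2174, 0.2872]
ee_rot: [-0.301, 0.954, 0.0, 0.0]
ft_force: [-2.3, -1.0, 6.4]
grip_width: 0.244
grasp_force: 24.1
```

Emit:
{"op": "arm_command", "data": {
  "plan": [
    {"dp":[0,0,0],"spin":0},
    {"dp":[0,0,0],"spin":0},
    {"dp":[0,0,0],"spin":0},
    {"dp":[0,0,0],"spin":0}
  ],
  "grip": -1
}}

```text
clock: 14.45
position: [0.4397, 0.2176, 0.2864]
ee_rot: [-0.302, 0.953, -0.0, -0.0]
ft_force: [0.5, -1.1, -0.5]
grip_width: 0.91
grasp_force: 0.0
```

Emit:
{"op": "arm_command", "data": {
  "plan": [
    {"dp":[0,0,-30],"spin":0.14},
    {"dp":[0,0,-40],"spin":0.14},
    {"dp":[0,0,-40],"spin":0.14},
    {"dp":[0,0,-30],"spin":0.14},
    {"dp":[0,0,0],"spin":0.14}
  ]
}}

```text
clock: 14.95
position: [0.4402, 0.218, 0.4311]
ee_rot: [0.046, 0.999, 0.002, 0.003]
ft_force: [0.9, -0.1, -0.2]
grip_width: 1.0
grasp_force: 0.0
```

```bash
python3 - <<'E'
from dp import *
o=manip.get_obs();print(o['joint_pos'].round(2),o['position'],Rn.from_quat(o['ee_rot']).as_matrix()[:2,:2].round(3))
for n in('scene','side'):
    im,c=cam(n);cv2.imwrite(f'pics/{n}1.png',im)
    for d in finder.find_in(n,'spare0'):print(n,d['position'],round(d['score'],2))
print(finder.find_in('side','bar_knob'))
E
```

```text
[-0.69  0.01  0.14  1.77 -0.    1.35  0.93] [0.44023117 0.21799583 0.43110154] [[-0.996  0.093]
 [ 0.093  0.996]]
scene [0.5133, -0.203, 0.0434] 0.73
scene [0.5986, -0.3458, 0.0472] 0.67
scene [0.4074, -0.1677, 0.0407] 0.65
scene [0.4877, -0.3372, 0.0438] 0.64
side [0.6211, -0.2383, 0.0448] 0.89
side [0.5008, -0.2196, 0.0456] 0.76
side [0.6044, 0.2578, 0.0394] 0.72
side [0.5816, -0.3624, 0.0455] 0.7
side [0.4722, -0.3522, 0.0476] 0.65
side [0.3947, -0.18, 0.0469] 0.62
[{'position': [0.4423, 0.1585, 0.1115], 'score': 0.79}]
```

Emit:
{"op": "arm_command", "data": {
  "plan": [
    {"dp":[-10.7,-42.1,0],"spin":0},
    {"dp":[-10.7,-42.1,0],"spin":0},
    {"dp":[-10.7,-42.1,0],"spin":0},
    {"dp":[-10.7,-42.1,0],"spin":0},
    {"dp":[-10.7,-42.1,0],"spin":0}
  ]
}}

```text
clock: 15.7
position: [0.4744, 0.0016, 0.426]
ee_rot: [0.042, 0.999, -0.0, -0.001]
ft_force: [0.2, 0.6, -0.3]
grip_width: 1.002
grasp_force: 0.0
```

Emit:
{"op": "arm_command", "data": {
  "plan": [
    {"dp":[-10.7,-42.1,0],"spin":0},
    {"dp":[-10.7,-42.1,0],"spin":0},
    {"dp":[-10.7,-42.1,0],"spin":0},
    {"dp":[-10.7,-42.1,0],"spin":0},
    {"dp":[-10.7,-42.1,0],"spin":0}
  ]
}}

```text
clock: 16.2
position: [0.5095, -0.2126, 0.426]
ee_rot: [0.042, 0.999, 0.0, -0.0]
ft_force: [0.5, 0.6, -0.2]
grip_width: 0.998
grasp_force: 0.0
```

Emit:
{"op": "arm_command", "data": {
  "plan": [
    {"dp":[0,0,30],"spin":0},
    {"dp":[0,0,0],"spin":0},
    {"dp":[0,0,0],"spin":0},
    {"dp":[0,0,0],"spin":0}
  ]
}}

```text
clock: 16.6
position: [0.51, -0.21, 0.3975]
ee_rot: [0.042, 0.999, 0.0, 0.0]
ft_force: [-0.2, -0.3, 0.8]
grip_width: 1.001
grasp_force: 0.0
```

```bash
python3 - <<'E'
from dp import *
o=manip.get_obs();im,c=cam('wrist');print(o['clock'],o['position'],Rn.from_quat(o['ee_rot']).as_matrix()[:2,:2].round(3))
for d in finder.find_in('wrist','spare0'):print(np.round(d['position'],4),round(d['score'],2),proj(c,d['position']).round())
x,y,_=o['position'];p=proj(c,(x,y,.076));print(p);cv2.drawMarker(im,tuple(int(v) for v in p),(255,0,255),0,10,1)
cv2.imwrite('pics/w6.png',im)
E
```

```text
16.6 [ 0.50999553 -0.20996762  0.39753053] [[-0.996  0.084]
 [ 0.084  0.996]]
[ 0.3927 -0.1694  0.0483] 0.93 [358.  49.]
[ 0.4697 -0.3325  0.0506] 0.77 [199. 149.]
[ 0.5673 -0.3376  0.0477] 0.68 [214. 237.]
[ 0.6102 -0.226   0.0439] 0.65 [318. 262.]
[ 0.4952 -0.1988  0.0468] 0.61 [334. 162.]
[324.6167866  183.87765925]
```

View pics/w6.png

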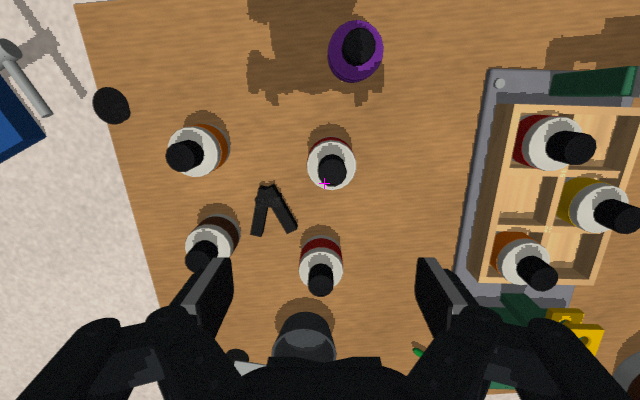

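```bash
python3 - <<'E'
from dp import *
o=manip.get_obs();im,c=cam('wrist')
for n,u,v in(('A',331,174),('B',321,282),('C',201,256),('D',183,156)):print(n,ray(c,u,v,.076).round(4))
a=ray(c,331,174,.076);print(dp(a[0],a[1],.226))
print('cells',ray(c,541,275,.096),ray(c,561,148,.096))
E
```

```text
A [ 0.5012 -0.2034  0.076 ]
B [ 0.6167 -0.2232  0.076 ]
C [ 0.5757 -0.3432  0.076 ]
D [ 0.4725 -0.3386  0.076 ]
(array([  9.5,   6.1, 171.6]), 16.75, array([ 0.5099, -0.2103,  0.3976]))
cells [ 0.61447025 -0.00765482  0.096     ] [ 0.49069997 -0.0059785   0.096     ]
```

```bash
cat >> dp.py <<'E'
def caps(z=.063,thr=45):  # dark cap blobs in wrist view -> world axis position
    im,c=cam('wrist');m=(im.max(2)<thr).astype(np.uint8);m=cv2.morphologyEx(m,cv2.MORPH_OPEN,np.ones((5,5)))
    q=cv2.connectedComponentsWithStats(m)
    for s,e in zip(q[2][1:],q[3][1:]):
        if 250<s[4]<8000 and s[0]>0 and s[1]>0:
            u,v=s[0]+s[2]/2,s[1]+s[3]/2;p=ray(c,u,v,z);print(s,e.round(),p.round(4),'dp',dp(p[0],p[1],.226)[0])
E
python3 - <<'E'
from dp import *
caps()
E
```

```text
[342  28  33  37 972] [358.  46.] [ 0.3927 -0.1706  0.063 ] dp [120.3  29.7 171.3]
[ 551   68   75   26 1487] [590.  82.] [0.4388 0.034  0.063 ] dp [ 91.8 237.5 171.4]
[  94   88   36   36 1006] [111. 105.] [ 0.4228 -0.3997  0.063 ] dp [  70.8 -196.   171.3]
[ 547  131   49   33 1313] [571. 147.] [0.4982 0.028  0.063 ] dp [ 32.2 236.5 171.5]
[167 140  37  31 882] [185. 155.] [ 0.4738 -0.3422  0.063 ] dp [  24.8 -134.4  171.4]
[319 155  27  30 681] [332. 170.] [ 0.5003 -0.2018  0.063 ] dp [ 10.4   7.8 171.5]
[ 252  186   45   50 1145] [272. 210.] [ 0.5378 -0.2642  0.063 ] dp [-32.3 -51.1 171.5]
[ 595  199   45   34 1178] [618. 215.] [0.5735 0.0856 0.063 ] dp [-38.  300.4 171.6]
[208 217  31  24 308] [225. 226.] [ 0.553  -0.3198  0.063 ] dp [ -52.1 -105.2  171.5]
[518 256  40  35 983] [537. 273.] [0.6345 0.0126 0.063 ] dp [-105.   232.8  171.7]
[309 264  24  32 655] [321. 279.] [ 0.6223 -0.224   0.063 ] dp [-113.    -3.9  171.6]
[283 312  48  24 713] [307. 323.] [ 0.6789 -0.2454  0.063 ] dp [-171.2  -20.4  171.7]
```

Emit:
{"op": "arm_command", "data": {
  "plan": [
    {"dp":[4,3,25],"spin":0},
    {"dp":[4.5,3,35],"spin":0},
    {"dp":[0,0,35],"spin":0},
    {"dp":[0,0,0],"spin":0},
    {"dp":[0,0,0],"spin":0}
  ]
}}

```text
clock: 17.3
position: [0.5019, -0.2043, 0.3027]
ee_rot: [0.043, 0.999, -0.0, -0.0]
ft_force: [0.1, -0.6, 0.1]
grip_width: 1.0
grasp_force: 0.0
```

Emit:
{"op": "arm_command", "data": {
  "plan": [
    {"dp":[0,0,0],"spin":0},
    {"dp":[0,0,0],"spin":0}
  ]
}}

```text
clock: 17.5
position: [0.5023, -0.2045, 0.3035]
ee_rot: [0.043, 0.999, -0.0, 0.001]
ft_force: [-0.3, -1.6, 0.5]
grip_width: 1.005
grasp_force: 0.0
```

```bash
python3 - <<'E'
from dp import *
caps();cv2.imwrite('pics/w7.png',cam('wrist')[0])
E
```

```text
[ 342    7   50   57 2206] [366.  35.] [ 0.3924 -0.1698  0.063 ] dp [112.5  25.   76.9]
[  11   94   50   48 1797] [ 35. 118.] [ 0.4213 -0.384   0.063 ] dp [  65.2 -185.8   77. ]
[  92  168   60   46 2039] [121. 190.] [ 0.474  -0.3428  0.063 ] dp [  16.2 -140.2   77.2]
[ 309  187   40   46 1473] [328. 210.] [ 0.5004 -0.2015  0.063 ] dp [ 2.1  2.8 77.2]
```

Emit:
{"op": "arm_command", "data": {
  "plan": [
    {"dp":[2,3,25],"spin":0},
    {"dp":[0,0,25],"spin":0},
    {"dp":[0,0,15],"spin":0},
    {"dp":[0,0,12],"spin":0},
    {"dp":[0,0,0],"spin":0}
  ]
}}

```text
clock: 18.1
position: [0.4997, -0.201, 0.2237]
ee_rot: [0.043, 0.999, 0.0, -0.001]
ft_force: [0.1, 0.7, -0.1]
grip_width: 0.996
grasp_force: 0.0
```

Emit:
{"op": "arm_command", "data": {
  "plan": [
    {"dp":[0,0,0],"spin":0},
    {"dp":[0,0,0],"spin":0},
    {"dp":[0,0,0],"spin":0},
    {"dp":[0,0,0],"spin":0},
    {"dp":[0,0,0],"spin":0}
  ],
  "grip": 1,
  "newtons": 25
}}

```text
clock: 18.6
position: [0.5002, -0.2012, 0.2252]
ee_rot: [0.043, 0.999, 0.0, 0.0]
ft_force: [-0.4, -0.3, 4.3]
grip_width: 0.314
grasp_force: 24.9
```

```bash
python3 - <<'E'
from dp import *
caps();o=manip.get_obs();print(o['position'],o['grip_width'],o['joint_pos'].round(2))
E
```

```text
[ 0.5001698  -0.20120585  0.22525878] 0.3145187751546495 [-0.17  0.35  0.55  1.91 -0.23  0.94  1.97]
```

Emit:
{"op": "arm_command", "data": {
  "plan": [
    {"dp":[0,0,0],"spin":0},
    {"dp":[0,0,0],"spin":0},
    {"dp":[0,0,0],"spin":0.1},
    {"dp":[0,0,0],"spin":0.14},
    {"dp":[0,0,0],"spin":0.14}
  ],
  "grip": -0.1
}}

```text
clock: 19.15
position: [0.4998, -0.2011, 0.2245]
ee_rot: [0.234, 0.972, 0.0, -0.0]
ft_force: [-0.2, 0.3, 1.3]
grip_width: 0.551
grasp_force: 0.0
```

Emit:
{"op": "arm_command", "data": {
  "plan": [
    {"dp":[0,0,0],"spin":0.14},
    {"dp":[0,0,0],"spin":0.14},
    {"dp":[0,0,0],"spin":0.14},
    {"dp":[0,0,0],"spin":0.14},
    {"dp":[0,0,0],"spin":0.14}
  ]
}}

```text
clock: 19.65
position: [0.4998, -0.2009, 0.2245]
ee_rot: [0.553, 0.833, -0.0, -0.0]
ft_force: [-0.7, -0.7, 0.1]
grip_width: 0.548
grasp_force: 0.0
```

Emit:
{"op": "arm_command", "data": {
  "plan": [
    {"dp":[0,0,0],"spin":0.14},
    {"dp":[0,0,0],"spin":0.14},
    {"dp":[0,0,0],"spin":0.14},
    {"dp":[0,0,0],"spin":0.07},
    {"dp":[0,0,0],"spin":0}
  ]
}}

```text
clock: 20.15
position: [0.4999, -0.2008, 0.2244]
ee_rot: [0.737, 0.676, -0.0, -0.0]
ft_force: [0.4, 0.0, 0.4]
grip_width: 0.551
grasp_force: 0.0
```

Emit:
{"op": "arm_command", "data": {
  "plan": [
    {"dp":[0,0,0],"spin":0},
    {"dp":[0,0,0],"spin":0},
    {"dp":[0,0,0],"spin":0},
    {"dp":[0,0,0],"spin":0},
    {"dp":[0,0,0],"spin":0}
  ],
  "grip": 1,
  "newtons": 40
}}

```text
clock: 20.65
position: [0.4999, -0.2011, 0.2247]
ee_rot: [0.737, 0.676, 0.0, -0.0]
ft_force: [-0.3, 0.2, 3.0]
grip_width: 0.317
grasp_force: 39.4
```

```bash
python3 - <<'E'
from dp import *
caps();o=manip.get_obs();print(o['position'],o['grip_width'],o['joint_pos'].round(2),Rn.from_quat(o['ee_rot']).as_matrix()[:2,:2].round(3))
cv2.imwrite('pics/w8.png',cam('wrist')[0])
E
```

```text
[  26  195  101   76 5483] [ 76. 232.] [ 0.3916 -0.1715  0.063 ] dp [  20.2 -110.4   -1.3]
[629 256  11  44 360] [635. 278.] [ 0.646  -0.2169  0.063 ] dp [ -3.2 146.9  -1.3]
[ 535  258   96   76 4949] [582. 295.] [ 0.6235 -0.2248  0.063 ] dp [-13.  125.2  -1.3]
[ 0.49988451 -0.2010717   0.22470509] 0.3099007643560152 [-0.43  0.44  0.87  1.92 -0.41  0.97  0.55] [[ 0.086  0.996]
 [ 0.996 -0.086]]
```

View pics/w8.png

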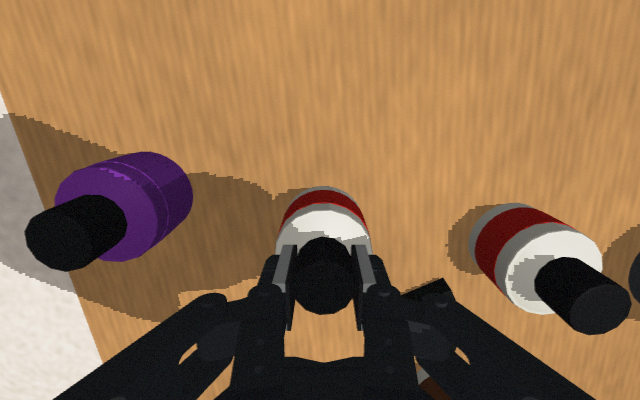

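Emit:
{"op": "arm_command", "data": {
  "plan": [
    {"dp":[0,0,-30],"spin":0},
    {"dp":[0,0,-45],"spin":0},
    {"dp":[0,0,-45],"spin":0},
    {"dp":[0,0,-15],"spin":0},
    {"dp":[35,6,0],"spin":0}
  ]
}}

```text
clock: 21.25
position: [0.5081, -0.1709, 0.3623]
ee_rot: [0.739, 0.673, 0.001, 0.002]
ft_force: [0.1, -0.5, -2.1]
grip_width: 0.31
grasp_force: 39.8
```

Emit:
{"op": "arm_command", "data": {
  "plan": [
    {"dp":[40,7.5,0],"spin":0},
    {"dp":[40,7.5,0],"spin":0},
    {"dp":[40,7.5,0],"spin":0},
    {"dp":[40,7,0],"spin":0},
    {"dp":[14,3,0],"spin":0}
  ]
}}

```text
clock: 21.75
position: [0.5568, 0.009, 0.3587]
ee_rot: [0.735, 0.678, 0.0, -0.001]
ft_force: [-0.3, 0.8, -1.1]
grip_width: 0.311
grasp_force: 39.8
```

Emit:
{"op": "arm_command", "data": {
  "plan": [
    {"dp":[0,0,0],"spin":0},
    {"dp":[0,0,0],"spin":0},
    {"dp":[0,0,0],"spin":0}
  ]
}}

```text
clock: 22.05
position: [0.5559, 0.002, 0.3595]
ee_rot: [0.738, 0.675, -0.0, 0.0]
ft_force: [0.5, -0.8, -0.6]
grip_width: 0.313
grasp_force: 39.8
```

```bash
python3 - <<'E'
from dp import *
im,c=cam('wrist');print(dp(.5565,.0043,.245));cv2.imwrite('pics/w9raw.png',im)
O=np.array([.56,.0361]);X=np.array([.9942,-.108]);Y=np.array([.108,.9942])
for x,y,z in [(100,68,46),(-100,68,46),(100,-68,46),(-100,-68,46),(92,60,46),(36,60,46),(36,4,46),(28,60,46),(-28,4,46),(28,4,46),(-28,60,46),(-36,4,46),(-36,60,46),(92,4,46),(115,0,122),(-28,-4,46),(28,-4,46)]:
    p=proj(c,[*(O+X*x/1000+Y*y/1000),z/1000]);cv2.drawMarker(im,tuple(int(round(v)) for v in p),(255,0,255),0,9,1)
cv2.imwrite('pics/w9.png',im)
E
```

```text
(array([  2.3,   0.3, 114.7]), 22.1, array([0.556 , 0.0021, 0.3597]))
```

View pics/w9.png

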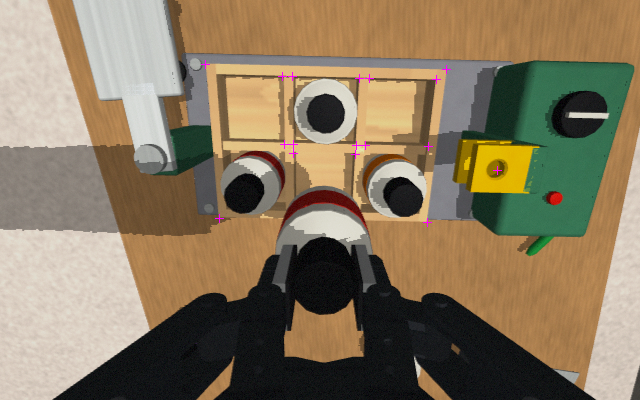

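Emit:
{"op": "arm_command", "data": {
  "plan": [
    {"dp":[2.5,1,25],"spin":0},
    {"dp":[0,0,25],"spin":0},
    {"dp":[0,0,24],"spin":0},
    {"dp":[0,0,0],"spin":0},
    {"dp":[0,0,0],"spin":0}
  ]
}}

```text
clock: 22.6
position: [0.5575, 0.0053, 0.2863]
ee_rot: [0.737, 0.676, -0.0, 0.0]
ft_force: [0.3, 0.2, -1.8]
grip_width: 0.314
grasp_force: 39.8
```

```bash
python3 - <<'E'
from dp import *
print(dp(.557,.0046,.245))
E
```

```text
(array([-0.8, -0.4, 41.3]), 22.6, array([0.5575, 0.0053, 0.2863]))
```

Emit:
{"op": "arm_command", "data": {
  "plan": [
    {"dp":[-0.7,-0.4,8],"spin":0},
    {"dp":[0,0,6],"spin":0},
    {"dp":[0,0,6],"spin":0},
    {"dp":[0,0,4],"spin":0},
    {"dp":[0,0,0],"spin":0}
  ]
}}

```text
clock: 23.1
position: [0.5568, 0.0057, 0.2611]
ee_rot: [0.737, 0.676, -0.0, -0.0]
ft_force: [1.2, 0.2, -0.9]
grip_width: 0.31
grasp_force: 39.8
```

Emit:
{"op": "arm_command", "data": {
  "plan": [
    {"dp":[0,0,6],"spin":0},
    {"dp":[0,0,5],"spin":0},
    {"dp":[0,0,5],"spin":0},
    {"dp":[0,0,0],"spin":0},
    {"dp":[0,0,0],"spin":0}
  ]
}}

```text
clock: 23.6
position: [0.557, 0.0056, 0.2456]
ee_rot: [0.737, 0.676, -0.0, -0.0]
ft_force: [-1.2, 0.4, -1.6]
grip_width: 0.315
grasp_force: 39.8
```

Emit:
{"op": "arm_command", "data": {
  "plan": [
    {"dp":[0,0,1],"spin":0},
    {"dp":[0,0,0],"spin":0},
    {"dp":[0,0,0],"spin":0}
  ],
  "grip": 0.05
}}

```text
clock: 23.9
position: [0.557, 0.0056, 0.2448]
ee_rot: [0.737, 0.676, 0.0, 0.0]
ft_force: [0.3, -0.2, 0.6]
grip_width: 0.475
grasp_force: 0.0
```

Emit:
{"op": "arm_command", "data": {
  "plan": [
    {"dp":[0,0,-15],"spin":0},
    {"dp":[0,0,-25],"spin":0},
    {"dp":[0,0,-40],"spin":0},
    {"dp":[0,0,-40],"spin":0},
    {"dp":[-25,10,0],"spin":0}
  ]
}}

```text
clock: 24.4
position: [0.5661, -0.0178, 0.3707]
ee_rot: [0.735, 0.678, 0.004, 0.001]
ft_force: [1.3, -0.1, -1.5]
grip_width: 0.472
grasp_force: 0.0
```

Emit:
{"op": "arm_command", "data": {
  "plan": [
    {"dp":[-40,15,0],"spin":0},
    {"dp":[-40,15,0],"spin":0},
    {"dp":[-40,15,0],"spin":0},
    {"dp":[-40,15,0],"spin":0},
    {"dp":[-38,15,0],"spin":0}
  ],
  "grip": -1
}}

```text
clock: 24.9
position: [0.6227, -0.2257, 0.366]
ee_rot: [0.737, 0.676, 0.0, 0.0]
ft_force: [0.1, 0.2, 0.8]
grip_width: 1.0
grasp_force: 0.0
```

Emit:
{"op": "arm_command", "data": {
  "plan": [
    {"dp":[0,0,25],"spin":0},
    {"dp":[0,0,0],"spin":0},
    {"dp":[0,0,0],"spin":0},
    {"dp":[0,0,0],"spin":0}
  ]
}}

```text
clock: 25.3
position: [0.623, -0.2227, 0.3412]
ee_rot: [0.736, 0.677, 0.001, 0.0]
ft_force: [0.8, -0.7, -0.5]
grip_width: 0.999
grasp_force: 0.0
```

```bash
python3 - <<'E'
from dp import *
caps();cv2.imwrite('pics/w10.png',cam('wrist')[0]);print(dp(.6225,-.224,.226))
cv2.imwrite('pics/side2.png',cam('side')[0])
E
```

```text
[409 170  36  35 403] [423. 184.] [ 0.7082 -0.2213  0.063 ] dp [  8.5  84.7 115.3]
[ 453  176   47   75 2076] [478. 214.] [ 0.7497 -0.2475  0.063 ] dp [-14.1 128.2 115.3]
[ 305  181   33   38 1039] [321. 200.] [ 0.6219 -0.2246  0.063 ] dp [ -2.   -1.1 115.1]
[ 233  210   60   52 1800] [263. 238.] [ 0.5694 -0.2525  0.063 ] dp [-34.2 -51.1 115.1]
[276 308  30  40 993] [291. 328.] [ 0.582  -0.3489  0.063 ] dp [-129.1  -30.4  115.1]
(array([ -1.2,  -0.5, 115. ]), 25.4, array([ 0.6229, -0.2228,  0.341 ]))
```

Emit:
{"op": "arm_command", "data": {
  "plan": [
    {"dp":[-1.7,-0.8,35],"spin":0},
    {"dp":[0,0,35],"spin":0},
    {"dp":[0,0,30],"spin":0},
    {"dp":[0,0,15],"spin":0},
    {"dp":[0,0,0],"spin":0}
  ]
}}

```text
clock: 25.95
position: [0.6213, -0.2248, 0.2233]
ee_rot: [0.737, 0.676, -0.001, -0.001]
ft_force: [-0.8, -1.4, 0.7]
grip_width: 0.999
grasp_force: 0.0
```

Emit:
{"op": "arm_command", "data": {
  "plan": [
    {"dp":[0,0,0],"spin":0},
    {"dp":[0,0,0],"spin":0},
    {"dp":[0,0,0],"spin":0},
    {"dp":[0,0,0],"spin":0},
    {"dp":[0,0,0],"spin":0}
  ],
  "grip": 1,
  "newtons": 25
}}

```text
clock: 26.45
position: [0.6218, -0.2257, 0.2256]
ee_rot: [0.737, 0.676, 0.0, 0.0]
ft_force: [-2.3, -0.2, 5.7]
grip_width: 0.318
grasp_force: 26.2
```

Emit:
{"op": "arm_command", "data": {
  "plan": [
    {"dp":[0,0,0],"spin":0},
    {"dp":[0,0,0],"spin":0},
    {"dp":[0,0,0],"spin":-0.1},
    {"dp":[0,0,0],"spin":-0.14},
    {"dp":[0,0,0],"spin":-0.14}
  ],
  "grip": -0.1
}}

```text
clock: 26.95
position: [0.6215, -0.2254, 0.2244]
ee_rot: [0.594, 0.805, -0.0, -0.0]
ft_force: [-0.9, -0.1, 0.3]
grip_width: 0.551
grasp_force: 0.0
```

Emit:
{"op": "arm_command", "data": {
  "plan": [
    {"dp":[0,0,0],"spin":-0.14},
    {"dp":[0,0,0],"spin":-0.14},
    {"dp":[0,0,0],"spin":-0.14},
    {"dp":[0,0,0],"spin":-0.14},
    {"dp":[0,0,0],"spin":-0.14}
  ]
}}

```text
clock: 27.45
position: [0.6215, -0.2255, 0.2245]
ee_rot: [0.282, 0.96, 0.0, -0.0]
ft_force: [-0.2, -0.0, -0.3]
grip_width: 0.55
grasp_force: 0.0
```

Emit:
{"op": "arm_command", "data": {
  "plan": [
    {"dp":[0,0,0],"spin":-0.14},
    {"dp":[0,0,0],"spin":-0.14},
    {"dp":[0,0,0],"spin":-0.14},
    {"dp":[0,0,0],"spin":-0.05},
    {"dp":[0,0,0],"spin":0}
  ]
}}

```text
clock: 27.95
position: [0.6215, -0.2256, 0.2245]
ee_rot: [0.053, 0.999, 0.0, -0.0]
ft_force: [0.2, -0.3, -0.5]
grip_width: 0.552
grasp_force: 0.0
```

Emit:
{"op": "arm_command", "data": {
  "plan": [
    {"dp":[0,0,0],"spin":0},
    {"dp":[0,0,0],"spin":0},
    {"dp":[0,0,0],"spin":0},
    {"dp":[0,0,0],"spin":0},
    {"dp":[0,0,0],"spin":0}
  ],
  "grip": 1,
  "newtons": 40
}}

```text
clock: 28.45
position: [0.6216, -0.2254, 0.2246]
ee_rot: [0.053, 0.999, 0.0, -0.0]
ft_force: [-0.6, 0.5, -0.6]
grip_width: 0.318
grasp_force: 39.5
```

```bash
python3 - <<'E'
from dp import *
o=manip.get_obs();print(o['joint_pos'].round(2),Rn.from_quat(o['ee_rot']).as_matrix()[:2,:2].round(3),dp(.6276,.0620,.226))
E
```

```text
[-0.06  0.59  0.46  1.56 -0.29  1.05  1.94] [[-0.994  0.107]
 [ 0.107  0.994]] (array([ 24.7, 286.4,  -1.4]), 28.45, array([ 0.6216, -0.2254,  0.2246]))
```

Emit:
{"op": "arm_command", "data": {
  "plan": [
    {"dp":[0,0,-30],"spin":0},
    {"dp":[0,0,-45],"spin":0},
    {"dp":[0,0,-45],"spin":0},
    {"dp":[0,0,-20],"spin":0},
    {"dp":[5,36,0],"spin":0}
  ]
}}

```text
clock: 28.95
position: [0.6197, -0.1947, 0.369]
ee_rot: [0.057, 0.998, -0.002, 0.003]
ft_force: [-0.0, -1.0, -2.0]
grip_width: 0.312
grasp_force: 39.8
```

Emit:
{"op": "arm_command", "data": {
  "plan": [
    {"dp":[3.5,42,0],"spin":0},
    {"dp":[3.5,42,0],"spin":0},
    {"dp":[3.5,42,0],"spin":0},
    {"dp":[3.5,42,0],"spin":0},
    {"dp":[3.5,42,0],"spin":0}
  ]
}}

```text
clock: 29.45
position: [0.6252, 0.0232, 0.3647]
ee_rot: [0.054, 0.999, 0.0, 0.0]
ft_force: [-0.3, -1.0, -0.5]
grip_width: 0.317
grasp_force: 39.8
```

Emit:
{"op": "arm_command", "data": {
  "plan": [
    {"dp":[2,40,0],"spin":0},
    {"dp":[0,0,35],"spin":0},
    {"dp":[0,0,35],"spin":0},
    {"dp":[0,0,0],"spin":0},
    {"dp":[0,0,0],"spin":0}
  ]
}}

```text
clock: 29.95
position: [0.6278, 0.0612, 0.2952]
ee_rot: [0.054, 0.999, -0.0, -0.0]
ft_force: [0.5, 0.6, -0.3]
grip_width: 0.314
grasp_force: 39.8
```

```bash
python3 - <<'E'
from dp import *
print(dp(.6276,.0620,.2456))
im,c=cam('wrist');cv2.imwrite('pics/w11raw.png',im)
O=np.array([.5605,.037]);X=np.array([.9942,-.108]);Y=np.array([.108,.9942])
for x,y,z in [(100,68,46),(-100,68,46),(100,-68,46),(-100,-68,46),(92,60,46),(36,60,46),(36,4,46),(28,60,46),(-28,4,46),(28,4,46),(-28,60,46),(-36,4,46),(-36,60,46),(92,4,46),(115,0,122),(0,-32,96),(0,32,96),(-64,-32,96)]:
    p=proj(c,[*(O+X*x/1000+Y*y/1000),z/1000]);cv2.drawMarker(im,tuple(int(round(v)) for v in p),(255,0,255),0,9,1)
cv2.imwrite('pics/w11.png',im)
E
```

```text
(array([ 0.2,  0.8, 49.6]), 29.95, array([0.6278, 0.0612, 0.2952]))
```

View pics/w11.png

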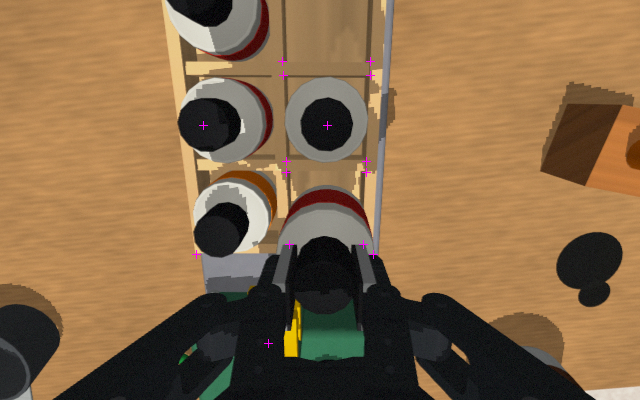

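Emit:
{"op": "arm_command", "data": {
  "plan": [
    {"dp":[0.2,0.8,12],"spin":0},
    {"dp":[0,0,8],"spin":0},
    {"dp":[0,0,6],"spin":0},
    {"dp":[0,0,6],"spin":0},
    {"dp":[0,0,2],"spin":0}
  ]
}}

```text
clock: 30.5
position: [0.6274, 0.0623, 0.2599]
ee_rot: [0.053, 0.999, -0.0, -0.0]
ft_force: [0.1, 0.6, -1.4]
grip_width: 0.311
grasp_force: 39.8
```

Emit:
{"op": "arm_command", "data": {
  "plan": [
    {"dp":[0,0,3],"spin":0},
    {"dp":[0,0,0],"spin":0}
  ]
}}

```text
clock: 30.7
position: [0.6275, 0.0623, 0.2574]
ee_rot: [0.053, 0.999, -0.0, -0.0]
ft_force: [-0.3, 0.2, -2.3]
grip_width: 0.316
grasp_force: 39.8
```

Emit:
{"op": "arm_command", "data": {
  "plan": [
    {"dp":[0,0,6],"spin":0},
    {"dp":[0,0,5],"spin":0},
    {"dp":[0,0,2],"spin":0},
    {"dp":[0,0,0],"spin":0},
    {"dp":[0,0,0],"spin":0}
  ]
}}

```text
clock: 31.2
position: [0.6276, 0.0623, 0.2446]
ee_rot: [0.053, 0.999, 0.0, -0.0]
ft_force: [-0.0, -0.3, -1.4]
grip_width: 0.307
grasp_force: 39.7
```

Emit:
{"op": "arm_command", "data": {
  "plan": [
    {"dp":[0,0,0],"spin":0},
    {"dp":[0,0,0],"spin":0},
    {"dp":[0,0,0],"spin":0}
  ],
  "grip": 0.05
}}

```text
clock: 31.5
position: [0.6277, 0.0623, 0.2448]
ee_rot: [0.053, 0.999, 0.0, 0.0]
ft_force: [-0.2, 0.9, -0.3]
grip_width: 0.479
grasp_force: 0.0
```

Emit:
{"op": "arm_command", "data": {
  "plan": [
    {"dp":[0,0,-15],"spin":0},
    {"dp":[0,0,-25],"spin":0},
    {"dp":[0,0,-40],"spin":0},
    {"dp":[0,0,-40],"spin":0},
    {"dp":[10.9,-41.8,0],"spin":0}
  ]
}}

```text
clock: 32.0
position: [0.6143, 0.0271, 0.3715]
ee_rot: [0.049, 0.999, 0.002, 0.005]
ft_force: [1.5, -0.5, -0.5]
grip_width: 0.475
grasp_force: 0.0
```

Emit:
{"op": "arm_command", "data": {
  "plan": [
    {"dp":[10.9,-41.8,0],"spin":0},
    {"dp":[10.9,-41.8,0],"spin":0},
    {"dp":[10.9,-41.8,0],"spin":0},
    {"dp":[10.9,-41.8,0],"spin":0},
    {"dp":[10.9,-41.8,0],"spin":0}
  ],
  "grip": -1
}}

```text
clock: 32.5
position: [0.5349, -0.1818, 0.3661]
ee_rot: [0.053, 0.999, 0.0, 0.001]
ft_force: [0.5, -0.6, -0.4]
grip_width: 0.996
grasp_force: 0.0
```

Emit:
{"op": "arm_command", "data": {
  "plan": [
    {"dp":[10.9,-41.8,0],"spin":0},
    {"dp":[10.9,-41.8,0],"spin":0},
    {"dp":[10.9,-41.8,0],"spin":0},
    {"dp":[0,0,0],"spin":0.14},
    {"dp":[0,0,0],"spin":0.14}
  ]
}}

```text
clock: 33.0
position: [0.4888, -0.3032, 0.366]
ee_rot: [0.197, 0.98, -0.0, 0.001]
ft_force: [0.3, 0.5, 0.6]
grip_width: 1.003
grasp_force: 0.0
```

Emit:
{"op": "arm_command", "data": {
  "plan": [
    {"dp":[0,0,0],"spin":0.14},
    {"dp":[0,0,0],"spin":0.14},
    {"dp":[0,0,0],"spin":0.14},
    {"dp":[0,0,0],"spin":0.14},
    {"dp":[0,0,0],"spin":0.14}
  ]
}}

```text
clock: 33.5
position: [0.4899, -0.3014, 0.3659]
ee_rot: [0.52, 0.854, 0.0, 0.0]
ft_force: [0.7, -0.5, -0.1]
grip_width: 0.997
grasp_force: 0.0
```

Emit:
{"op": "arm_command", "data": {
  "plan": [
    {"dp":[0,0,0],"spin":0.14},
    {"dp":[0,0,0],"spin":0.14},
    {"dp":[0,0,0],"spin":0.14},
    {"dp":[0,0,0],"spin":0.14},
    {"dp":[0,0,0],"spin":0}
  ]
}}

```text
clock: 34.0
position: [0.49, -0.3013, 0.3656]
ee_rot: [0.734, 0.679, 0.0, 0.0]
ft_force: [-0.3, -0.1, 0.1]
grip_width: 0.998
grasp_force: 0.0
```

```bash
python3 - <<'E'
from dp import *
caps();cv2.imwrite('pics/w12.png',cam('wrist')[0]);print(dp(.474,-.342,.226),manip.get_obs()['joint_pos'].round(2))
E
```

```text
[ 161   15   47   44 1538] [184.  37.] [ 0.3931 -0.1705  0.063 ] dp [ 123.4 -106.3  139.4]
[ 567   67   73   88 4150] [610. 111.] [ 0.7274 -0.2526  0.063 ] dp [ 65.9 233.1 139.7]
[ 533   75   42   71 1326] [549. 109.] [ 0.6864 -0.2489  0.063 ] dp [ 66.6 191.9 139.7]
[ 355  119   59   55 1714] [385. 148.] [ 0.5458 -0.2675  0.063 ] dp [ 37.8  53.  139.6]
[387 189  35  28 330] [401. 199.] [ 0.5628 -0.32    0.063 ] dp [-13.4  73.9 139.6]
[571 191  25  29 530] [583. 206.] [ 0.7251 -0.3354  0.063 ] dp [-16.9 236.8 139.7]
[409 213  35  36 947] [426. 230.] [ 0.5832 -0.3493  0.063 ] dp [-41.1  96.4 139.6]
[295 215  29  36 859] [309. 233.] [ 0.4742 -0.3426  0.063 ] dp [-42.4 -12.9 139.5]
[260 275  31  28 689] [275. 289.] [ 0.4348 -0.4002  0.063 ] dp [-102.7  -47.9  139.5]
(array([-41.8, -13.1, 139.3]), 34.1, array([ 0.49  , -0.3013,  0.3653])) [-0.23  0.32  0.86  1.69 -0.25  1.25  0.61]
```

Emit:
{"op": "arm_command", "data": {
  "plan": [
    {"dp":[-42,-13,0],"spin":0},
    {"dp":[0,0,45],"spin":0},
    {"dp":[0,0,45],"spin":0},
    {"dp":[0,0,30],"spin":0},
    {"dp":[0,0,18],"spin":0}
  ]
}}

```text
clock: 34.6
position: [0.4732, -0.3417, 0.2243]
ee_rot: [0.732, 0.681, -0.0, -0.001]
ft_force: [0.4, 0.6, 0.2]
grip_width: 0.999
grasp_force: 0.0
```

Emit:
{"op": "arm_command", "data": {
  "plan": [
    {"dp":[0,0,0],"spin":0},
    {"dp":[0,0,1.5],"spin":0}
  ]
}}

```text
clock: 34.8
position: [0.474, -0.3426, 0.2261]
ee_rot: [0.733, 0.68, 0.0, 0.0]
ft_force: [0.6, 0.2, 0.8]
grip_width: 1.003
grasp_force: 0.0
```

Emit:
{"op": "arm_command", "data": {
  "plan": [
    {"dp":[0,0,0],"spin":0},
    {"dp":[0,0,0],"spin":0},
    {"dp":[0,0,0],"spin":0},
    {"dp":[0,0,0],"spin":0},
    {"dp":[0,0,0],"spin":0}
  ],
  "grip": 1,
  "newtons": 25
}}

```text
clock: 35.3
position: [0.4739, -0.3423, 0.2256]
ee_rot: [0.733, 0.68, 0.0, 0.0]
ft_force: [-1.2, 1.7, 4.9]
grip_width: 0.319
grasp_force: 26.0
```

Emit:
{"op": "arm_command", "data": {
  "plan": [
    {"dp":[0,0,0],"spin":0},
    {"dp":[0,0,0],"spin":0},
    {"dp":[0,0,0],"spin":-0.1},
    {"dp":[0,0,0],"spin":-0.14},
    {"dp":[0,0,0],"spin":-0.14}
  ],
  "grip": -0.1
}}

```text
clock: 35.8
position: [0.4738, -0.3421, 0.225]
ee_rot: [0.59, 0.808, -0.0, -0.0]
ft_force: [-0.0, -0.8, 0.5]
grip_width: 0.548
grasp_force: 0.0
```

Emit:
{"op": "arm_command", "data": {
  "plan": [
    {"dp":[0,0,0],"spin":-0.14},
    {"dp":[0,0,0],"spin":-0.14},
    {"dp":[0,0,0],"spin":-0.14},
    {"dp":[0,0,0],"spin":-0.14},
    {"dp":[0,0,0],"spin":-0.14}
  ]
}}

```text
clock: 36.3
position: [0.4738, -0.3422, 0.225]
ee_rot: [0.277, 0.961, 0.0, -0.0]
ft_force: [0.2, -0.7, -0.2]
grip_width: 0.549
grasp_force: 0.0
```

Emit:
{"op": "arm_command", "data": {
  "plan": [
    {"dp":[0,0,0],"spin":-0.14},
    {"dp":[0,0,0],"spin":-0.14},
    {"dp":[0,0,0],"spin":-0.14},
    {"dp":[0,0,0],"spin":-0.03},
    {"dp":[0,0,0],"spin":0}
  ]
}}

```text
clock: 36.8
position: [0.4737, -0.3423, 0.2251]
ee_rot: [0.06, 0.998, 0.0, 0.0]
ft_force: [0.4, -0.3, 1.0]
grip_width: 0.549
grasp_force: 0.0
```

Emit:
{"op": "arm_command", "data": {
  "plan": [
    {"dp":[0,0,0],"spin":0},
    {"dp":[0,0,0],"spin":0},
    {"dp":[0,0,0],"spin":0},
    {"dp":[0,0,0],"spin":0},
    {"dp":[0,0,0],"spin":0}
  ],
  "grip": 1,
  "newtons": 40
}}

```text
clock: 37.3
position: [0.4739, -0.3421, 0.2252]
ee_rot: [0.059, 0.998, 0.0, 0.0]
ft_force: [-0.2, 1.4, 2.3]
grip_width: 0.315
grasp_force: 39.3
```

```bash
python3 - <<'E'
from dp import *
o=manip.get_obs();print(o['joint_pos'].round(2),Rn.from_quat(o['ee_rot']).as_matrix()[:2,:2].round(3),dp(.5003,.0757,.226))
E
```

```text
[ 0.18  0.43  0.45  1.78 -0.22  0.98  2.17] [[-0.993  0.117]
 [ 0.117  0.993]] (array([ 22.5, 418.1,  -0.7]), 37.3, array([ 0.4739, -0.3421,  0.2252]))
```

Emit:
{"op": "arm_command", "data": {
  "plan": [
    {"dp":[0,0,-30],"spin":0},
    {"dp":[0,0,-45],"spin":0},
    {"dp":[0,0,-45],"spin":0},
    {"dp":[0,0,-20],"spin":0},
    {"dp":[2.5,40,0],"spin":0}
  ]
}}

```text
clock: 37.8
position: [0.4748, -0.3067, 0.3687]
ee_rot: [0.062, 0.998, -0.002, 0.003]
ft_force: [0.2, -0.5, -2.7]
grip_width: 0.318
grasp_force: 39.9
```

Emit:
{"op": "arm_command", "data": {
  "plan": [
    {"dp":[2.2,42,0],"spin":0},
    {"dp":[2.2,42,0],"spin":0},
    {"dp":[2.2,42,0],"spin":0},
    {"dp":[2.2,42,0],"spin":0},
    {"dp":[2.2,42,0],"spin":0}
  ]
}}

```text
clock: 38.3
position: [0.4892, -0.0907, 0.365]
ee_rot: [0.059, 0.998, 0.0, 0.0]
ft_force: [1.4, -1.1, -1.9]
grip_width: 0.311
grasp_force: 39.9
```

Emit:
{"op": "arm_command", "data": {
  "plan": [
    {"dp":[2.2,42,0],"spin":0},
    {"dp":[2.2,42,0],"spin":0},
    {"dp":[2.2,42,0],"spin":0},
    {"dp":[2.2,42,0],"spin":0},
    {"dp":[0,0,0],"spin":0}
  ]
}}

```text
clock: 38.8
position: [0.4999, 0.0817, 0.3647]
ee_rot: [0.054, 0.999, 0.001, -0.0]
ft_force: [0.8, -1.6, -1.8]
grip_width: 0.315
grasp_force: 40.0
```

Emit:
{"op": "arm_command", "data": {
  "plan": [
    {"dp":[0,0,30],"spin":0},
    {"dp":[0,0,30],"spin":0},
    {"dp":[0,0,0],"spin":0},
    {"dp":[0,0,0],"spin":0}
  ]
}}

```text
clock: 39.2
position: [0.5004, 0.0752, 0.3055]
ee_rot: [0.059, 0.998, -0.0, -0.0]
ft_force: [0.1, -0.1, -2.1]
grip_width: 0.31
grasp_force: 40.0
```

```bash
python3 - <<'E'
from dp import *
print(dp(.5003,.0757,.2456),manip.get_obs()['ft_force'])
E
```

```text
(array([ 0.1,  0.5, 59.9]), 39.2, array([0.5004, 0.0752, 0.3055])) [ 0.12939027 -0.08251844 -2.06441785]
```

Emit:
{"op": "arm_command", "data": {
  "plan": [
    {"dp":[0.1,0.5,15],"spin":0},
    {"dp":[0,0,13],"spin":0},
    {"dp":[0,0,7],"spin":0},
    {"dp":[0,0,6],"spin":0},
    {"dp":[0,0,4],"spin":0}
  ]
}}

```text
clock: 39.7
position: [0.5004, 0.076, 0.2601]
ee_rot: [0.058, 0.998, 0.0, 0.0]
ft_force: [0.1, 0.1, -2.2]
grip_width: 0.314
grasp_force: 40.1
```

Emit:
{"op": "arm_command", "data": {
  "plan": [
    {"dp":[0,0,3],"spin":0},
    {"dp":[0,0,0],"spin":0}
  ]
}}

```text
clock: 39.9
position: [0.5003, 0.076, 0.257]
ee_rot: [0.058, 0.998, -0.0, -0.0]
ft_force: [0.1, 0.3, -1.1]
grip_width: 0.31
grasp_force: 40.1
```

Emit:
{"op": "arm_command", "data": {
  "plan": [
    {"dp":[0,0,6],"spin":0},
    {"dp":[0,0,5],"spin":0},
    {"dp":[0,0,1.5],"spin":0},
    {"dp":[0,0,0],"spin":0},
    {"dp":[0,0,0],"spin":0}
  ]
}}

```text
clock: 40.4
position: [0.5005, 0.0762, 0.2451]
ee_rot: [0.058, 0.998, 0.0, 0.0]
ft_force: [-1.8, -0.6, 5.4]
grip_width: 0.309
grasp_force: 40.7
```

Emit:
{"op": "arm_command", "data": {
  "plan": [
    {"dp":[0,0,0],"spin":0},
    {"dp":[0,0,0],"spin":0},
    {"dp":[0,0,0],"spin":0}
  ],
  "grip": 0.05
}}

```text
clock: 40.7
position: [0.5003, 0.076, 0.2446]
ee_rot: [0.058, 0.998, 0.0, -0.0]
ft_force: [1.1, 0.1, 0.4]
grip_width: 0.475
grasp_force: 0.0
```

Emit:
{"op": "arm_command", "data": {
  "plan": [
    {"dp":[0,0,-15],"spin":0},
    {"dp":[0,0,-25],"spin":0},
    {"dp":[0,0,-45],"spin":0},
    {"dp":[0,0,-45],"spin":0},
    {"dp":[0,0,-45],"spin":0}
  ]
}}

```text
clock: 41.2
position: [0.5, 0.0759, 0.4214]
ee_rot: [0.058, 0.998, 0.0, -0.0]
ft_force: [1.1, -0.1, 0.3]
grip_width: 0.474
grasp_force: 0.0
```

Emit:
{"op": "arm_command", "data": {
  "plan": [
    {"dp":[-30,-10,0],"spin":0},
    {"dp":[0,0,0],"spin":0},
    {"dp":[0,0,0],"spin":0},
    {"dp":[0,0,0],"spin":0}
  ],
  "grip": -1
}}

```text
clock: 41.6
position: [0.5285, 0.063, 0.419]
ee_rot: [0.058, 0.998, -0.0, -0.001]
ft_force: [-0.5, 0.5, 0.0]
grip_width: 0.998
grasp_force: 0.0
```

```bash
python3 - <<'E'
from dp import *
im,c=cam('wrist');cv2.imwrite('pics/w13.png',im);s=cam('side')[0];cv2.imwrite('pics/side3.png',s)
cv2.imwrite('pics/v13.png',np.vstack([im[:300],cv2.resize(s[120:360,200:450],(640,300))]) if 0 else np.hstack([cv2.resize(im,(480,300)),cv2.resize(s[130:360,210:450],(313,300))]))
print(dp(.4397,.2176,.288),manip.get_obs()['joint_pos'].round(2))
E
```

```text
(array([106. , 143.3, 131.3]), 41.7, array([0.5285, 0.063 , 0.4192])) [-0.37  0.12  0.19  1.69 -0.02  1.33  1.27]
```

View pics/v13.png

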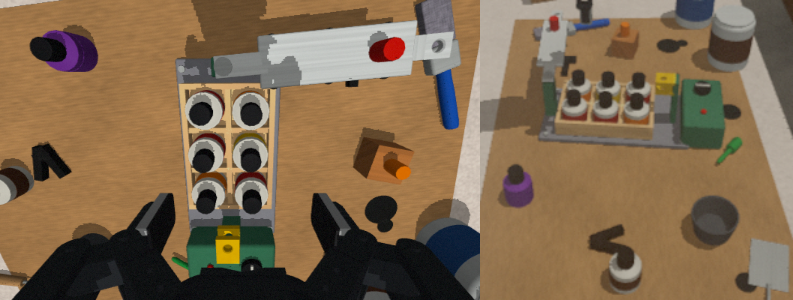

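Emit:
{"op": "arm_command", "data": {
  "plan": [
    {"dp":[26.5,35.8,0],"spin":0},
    {"dp":[26.5,35.8,0],"spin":0},
    {"dp":[26.5,35.8,0],"spin":0},
    {"dp":[26.5,35.9,0],"spin":0},
    {"dp":[0,0,0],"spin":-0.14}
  ]
}}

```text
clock: 42.2
position: [0.4367, 0.223, 0.4197]
ee_rot: [-0.015, 1.0, 0.001, -0.0]
ft_force: [1.0, -1.2, 0.2]
grip_width: 0.999
grasp_force: 0.0
```

Emit:
{"op": "arm_command", "data": {
  "plan": [
    {"dp":[0,0,0],"spin":-0.14},
    {"dp":[0,0,0],"spin":-0.14},
    {"dp":[0,0,0],"spin":-0.14},
    {"dp":[0,0,50],"spin":-0.14},
    {"dp":[0,0,0],"spin":0}
  ]
}}

```text
clock: 42.7
position: [0.4385, 0.2166, 0.3648]
ee_rot: [-0.289, 0.957, -0.001, -0.004]
ft_force: [-1.5, -0.6, -0.5]
grip_width: 1.0
grasp_force: 0.0
```

Emit:
{"op": "arm_command", "data": {
  "plan": [
    {"dp":[0,0,0],"spin":0},
    {"dp":[0,0,0],"spin":0}
  ]
}}

```text
clock: 42.9
position: [0.4407, 0.2176, 0.3716]
ee_rot: [-0.286, 0.958, 0.0, 0.001]
ft_force: [0.9, 0.2, 0.6]
grip_width: 0.999
grasp_force: 0.0
```

```bash
python3 - <<'E'
from dp import *
im,c=cam('wrist');hs=cv2.cvtColor(im,cv2.COLOR_BGR2HSV)
m=cv2.inRange(hs,(0,180,60),(5,255,255))|cv2.inRange(hs,(175,180,60),(180,255,255))
q=cv2.connectedComponentsWithStats(m)
for s,e in zip(q[2][1:],q[3][1:]):
    if s[4]>150: print(s,e,ray(c,s[0]+s[2]/2,s[1]+s[3]/2,.125).round(4))
cv2.imwrite('pics/w14.png',im)
o=manip.get_obs();print(dp(.4397,.2176,.288),o['joint_pos'].round(2),Rn.from_quat(o['ee_rot']).as_matrix()[:2,:2].round(3))
E
```

```text
[ 55 134  44  21 252] [ 79.26984127 141.61904762] [0.4927 0.0504 0.125 ]
[310 198  30  41 958] [324.73068894 218.25574113] [0.4456 0.2206 0.125 ]
(array([ 1.1,  0.6, 83.7]), 42.95, array([0.4408, 0.2176, 0.3717])) [-0.56  0.06  0.01  1.85 -0.    1.23  1.6 ] [[-0.836 -0.549]
 [-0.549  0.836]]
```

Emit:
{"op": "arm_command", "data": {
  "plan": [
    {"dp":[0,0,30],"spin":0},
    {"dp":[0,0,30],"spin":0},
    {"dp":[0,0,15],"spin":0},
    {"dp":[0,0,8],"spin":0},
    {"dp":[0,0,0],"spin":0}
  ]
}}

```text
clock: 43.45
position: [0.4405, 0.2174, 0.287]
ee_rot: [-0.287, 0.958, 0.0, 0.0]
ft_force: [-0.4, -0.3, 0.2]
grip_width: 1.003
grasp_force: 0.0
```

Emit:
{"op": "arm_command", "data": {
  "plan": [
    {"dp":[0,0,0],"spin":0},
    {"dp":[0,0,0],"spin":0},
    {"dp":[0,0,0],"spin":0},
    {"dp":[0,0,0],"spin":0},
    {"dp":[0,0,0],"spin":0}
  ],
  "grip": 1,
  "newtons": 25
}}

```text
clock: 43.95
position: [0.4405, 0.2178, 0.2873]
ee_rot: [-0.288, 0.958, 0.0, 0.001]
ft_force: [0.1, 2.8, 3.2]
grip_width: 0.246
grasp_force: 26.8
```

```bash
python3 - <<'E'
from dp import *
o=manip.get_obs();M=Rn.from_quat(o['ee_rot']).as_matrix();p=o['position']
h=np.array([.5605-.12*.9942,.037+.12*.108]);d=p[:2]-h;a=np.arctan2(d[1],d[0])+.108;print(p,o['ft_force'],o['grip_width'],np.hypot(*d),a)
L=[];q=p[:2].copy();n=14
for k in range(1,n+1):
    b=a*(1-k/n)-.108;t=h+.17*np.array([np.cos(b),np.sin(b)])
    L.append((M[:2,:2].T@(t-q)*1000).round(1).tolist());q=t
print(L)
E
```

```text
[0.44045613 0.2177775  0.28726379] [0.11032774 2.79088646 3.24534064] 0.24578524865380572 0.16781912681467195 1.6832050836718309
[[-17.6, -10.4], [-14.8, -14.1], [-13.0, -15.7], [-11.0, -17.2], [-8.9, -18.4], [-6.6, -19.3], [-4.3, -20.0], [-1.8, -20.3], [0.6, -20.4], [3.1, -20.2], [5.5, -19.7], [7.8, -18.9], [10.0, -17.8], [12.1, -16.5]]
```

Emit:
{"op": "arm_command", "data": {
  "plan": [
    {"dp":[-16.6,-12.2,0],"spin":0},
    {"dp":[-14.8,-14.1,0],"spin":0},
    {"dp":[-13,-15.7,0],"spin":0},
    {"dp":[-11,-17.2,0],"spin":0},
    {"dp":[-8.9,-18.4,0],"spin":0}
  ]
}}

```text
clock: 44.45
position: [0.5377, 0.1903, 0.2874]
ee_rot: [-0.288, 0.957, 0.002, 0.002]
ft_force: [5.0, 11.2, -2.3]
grip_width: 0.248
grasp_force: 26.4
```

Emit:
{"op": "arm_command", "data": {
  "plan": [
    {"dp":[-6.6,-19.3,0],"spin":0},
    {"dp":[-4.3,-20,0],"spin":0},
    {"dp":[-1.8,-20.3,0],"spin":0},
    {"dp":[0.6,-20.4,0],"spin":0},
    {"dp":[3.1,-20.2,0],"spin":0}
  ]
}}

```text
clock: 44.95
position: [0.6003, 0.1097, 0.2872]
ee_rot: [-0.288, 0.958, 0.001, 0.001]
ft_force: [1.3, 4.4, 0.7]
grip_width: 0.248
grasp_force: 26.7
```

Emit:
{"op": "arm_command", "data": {
  "plan": [
    {"dp":[5.5,-19.7,0],"spin":0},
    {"dp":[7.8,-18.9,0],"spin":0},
    {"dp":[5,-8.9,0],"spin":0},
    {"dp":[5,-8.9,0],"spin":0},
    {"dp":[0,0,0],"spin":0}
  ]
}}

```text
clock: 45.45
position: [0.6113, 0.0481, 0.2871]
ee_rot: [-0.287, 0.958, -0.0, 0.0]
ft_force: [1.8, -1.6, 3.5]
grip_width: 0.247
grasp_force: 27.1
```

```bash
python3 - <<'E'
from dp import *
o=manip.get_obs();M=Rn.from_quat(o['ee_rot']).as_matrix();p=o['position']
h=np.array([.5605-.12*.9942,.037+.12*.108]);d=p[:2]-h;a=np.arctan2(d[1],d[0])+.108;print(p,o['ft_force'],np.hypot(*d),a,M[:2,:2].T@np.array([-.108,-.9942]), M[:2,:2].T@np.array([.9942,-.108]))
E
```

```text
[0.61130639 0.0481002  0.28710794] [ 1.81714802 -1.63863286  3.54807338] 0.17012055929516512 0.09706752328124996 [ 0.63648691 -0.7713507 ] [-0.77135054 -0.63648619]
```

Emit:
{"op": "arm_command", "data": {
  "plan": [
    {"dp":[4,-4.4,0],"spin":0},
    {"dp":[3.4,-4.2,0],"spin":0},
    {"dp":[3.2,-4.1,0],"spin":0},
    {"dp":[1.3,-1.5,0],"spin":0},
    {"dp":[0,0,0],"spin":0}
  ]
}}

```text
clock: 45.95
position: [0.6094, 0.0321, 0.2871]
ee_rot: [-0.288, 0.958, 0.0, 0.001]
ft_force: [6.2, 3.2, 1.8]
grip_width: 0.249
grasp_force: 26.9
```

Emit:
{"op": "arm_command", "data": {
  "plan": [
    {"dp":[0.6,-0.8,0],"spin":0},
    {"dp":[0.6,-0.8,0],"spin":0},
    {"dp":[0,0,0],"spin":0}
  ]
}}

```text
clock: 46.25
position: [0.6093, 0.0317, 0.2871]
ee_rot: [-0.289, 0.957, 0.001, 0.002]
ft_force: [6.6, 7.6, 1.5]
grip_width: 0.249
grasp_force: 26.9
```

Emit:
{"op": "arm_command", "data": {
  "plan": [
    {"dp":[0,0,0],"spin":0},
    {"dp":[0,0,0],"spin":0},
    {"dp":[0,0,0],"spin":0},
    {"dp":[0,0,0],"spin":0}
  ],
  "grip": -1
}}

```text
clock: 46.65
position: [0.6086, 0.0287, 0.2864]
ee_rot: [-0.287, 0.958, -0.0, -0.0]
ft_force: [-1.0, 0.5, -0.2]
grip_width: 0.911
grasp_force: 0.0
```

Emit:
{"op": "arm_command", "data": {
  "plan": [
    {"dp":[0,0,-30],"spin":0},
    {"dp":[0,0,-40],"spin":0},
    {"dp":[0,0,-40],"spin":0.14},
    {"dp":[0,0,0],"spin":0.14},
    {"dp":[0,0,0],"spin":0.14}
  ]
}}

```text
clock: 47.15
position: [0.609, 0.0286, 0.3982]
ee_rot: [-0.078, 0.997, 0.0, 0.001]
ft_force: [-0.3, -0.0, -1.1]
grip_width: 1.005
grasp_force: 0.0
```

Emit:
{"op": "arm_command", "data": {
  "plan": [
    {"dp":[0,0,0],"spin":0.14},
    {"dp":[0,0,0],"spin":0.13},
    {"dp":[0,0,0],"spin":0},
    {"dp":[0,0,0],"spin":0}
  ]
}}

```text
clock: 47.55
position: [0.6088, 0.0289, 0.3966]
ee_rot: [0.051, 0.999, -0.0, -0.0]
ft_force: [-0.5, -0.2, -0.1]
grip_width: 1.0
grasp_force: 0.0
```

```bash
python3 - <<'E'
from dp import *
o=manip.get_obs();print(dp(.6087,.2806,.228),o['ee_rot'],o['joint_pos'].round(2))
E
```

```text
(array([ 25.9, 250.3, 168.6]), 47.55, array([0.6088, 0.0289, 0.3966])) [ 5.14360319e-02  9.98676283e-01 -4.76077439e-05 -1.22686875e-04] [-0.32  0.3   0.25  1.53 -0.07  1.32  1.4 ]
```

Emit:
{"op": "arm_command", "data": {
  "plan": [
    {"dp":[4.3,41.7,0],"spin":0},
    {"dp":[4.3,41.7,0],"spin":0},
    {"dp":[4.3,41.7,0],"spin":0},
    {"dp":[4.3,41.7,0],"spin":0},
    {"dp":[4.3,41.7,0],"spin":0}
  ]
}}

```text
clock: 48.05
position: [0.6095, 0.2401, 0.3968]
ee_rot: [0.052, 0.999, 0.0, 0.0]
ft_force: [0.4, -0.0, -1.2]
grip_width: 1.002
grasp_force: 0.0
```

Emit:
{"op": "arm_command", "data": {
  "plan": [
    {"dp":[4.4,41.8,0],"spin":0},
    {"dp":[0,0,40],"spin":0},
    {"dp":[0,0,40],"spin":0},
    {"dp":[0,0,0],"spin":0},
    {"dp":[0,0,0],"spin":0}
  ]
}}

```text
clock: 48.55
position: [0.61, 0.2803, 0.3173]
ee_rot: [0.053, 0.999, -0.0, -0.0]
ft_force: [1.2, 0.8, 0.1]
grip_width: 1.0
grasp_force: 0.0
```

```bash
python3 - <<'E'
from dp import *
im,c=cam('wrist');o=manip.get_obs();hs=cv2.cvtColor(im,cv2.COLOR_BGR2HSV)
m=cv2.inRange(hs,(8,220,140),(16,255,255));q=cv2.connectedComponentsWithStats(m)
for s,e in zip(q[2][1:],q[3][1:]):
    if s[4]>150: print(s,e,ray(c,s[0]+s[2]/2,s[1]+s[3]/2,.066).round(4))
cv2.imwrite('pics/w15.png',im);print(dp(.6087,.2806,.228),proj(c,(.6087,.2806,.082)),proj(c,(.6087,.2806,.05)))
E
```

```text
[309 201  31  28 664] [324.14457831 214.25150602] [0.6147 0.2794 0.066 ]
(array([ 1.9, -0.1, 90.9]), 48.6, array([0.6104, 0.2804, 0.3189])) [325.36409638 214.81164296] [325.24408601 200.52834016]
```

Emit:
{"op": "arm_command", "data": {
  "plan": [
    {"dp":[1.9,0,30],"spin":0},
    {"dp":[0,0,30],"spin":0},
    {"dp":[0,0,20],"spin":0},
    {"dp":[0,0,10.5],"spin":0},
    {"dp":[0,0,0],"spin":0}
  ]
}}

```text
clock: 49.1
position: [0.6083, 0.2808, 0.2269]
ee_rot: [0.053, 0.999, 0.0, 0.0]
ft_force: [-0.9, -0.2, 1.2]
grip_width: 1.003
grasp_force: 0.0
```

Emit:
{"op": "arm_command", "data": {
  "plan": [
    {"dp":[0,0,0],"spin":0},
    {"dp":[0,0,0],"spin":0},
    {"dp":[0,0,0],"spin":0},
    {"dp":[0,0,0],"spin":0},
    {"dp":[0,0,0],"spin":0}
  ],
  "grip": 1,
  "newtons": 50
}}

```text
clock: 49.6
position: [0.6081, 0.2809, 0.227]
ee_rot: [0.053, 0.999, 0.0, 0.0]
ft_force: [-1.2, -0.3, 4.2]
grip_width: 0.24
grasp_force: 48.7
```

Emit:
{"op": "arm_command", "data": {
  "plan": [
    {"dp":[0,0,-20],"spin":0},
    {"dp":[0,0,-25],"spin":0},
    {"dp":[0,0,-40],"spin":0},
    {"dp":[0,0,-40],"spin":0},
    {"dp":[0,0,-35],"spin":0}
  ]
}}

```text
clock: 50.1
position: [0.6078, 0.2806, 0.3883]
ee_rot: [0.053, 0.999, 0.0, 0.0]
ft_force: [0.6, 0.6, -1.3]
grip_width: 0.236
grasp_force: 49.2
```

```bash
python3 - <<'E'
from dp import *
o=manip.get_obs();print(dp(.6743,.0237,.2989),o['ee_rot'],o['grip_width'])
E
```

```text
(array([ -93.5, -248.4,   89.3]), 50.1, array([0.6078, 0.2806, 0.3883])) [5.34053358e-02 9.98572849e-01 1.98608584e-04 3.08591577e-04] 0.2364150371385559
```

Emit:
{"op": "arm_command", "data": {
  "plan": [
    {"dp":[-15.6,-41.4,0],"spin":0},
    {"dp":[-15.6,-41.4,0],"spin":0},
    {"dp":[-15.6,-41.4,0],"spin":0},
    {"dp":[-15.6,-41.4,0],"spin":0},
    {"dp":[-15.6,-41.4,0],"spin":0}
  ]
}}

```text
clock: 50.6
position: [0.6635, 0.0649, 0.3862]
ee_rot: [0.053, 0.999, 0.0, -0.0]
ft_force: [0.5, 0.1, -0.9]
grip_width: 0.242
grasp_force: 49.3
```

Emit:
{"op": "arm_command", "data": {
  "plan": [
    {"dp":[-15.5,-41.4,0],"spin":0},
    {"dp":[0,0,0],"spin":0},
    {"dp":[0,0,20],"spin":0},
    {"dp":[0,0,0],"spin":0},
    {"dp":[0,0,0],"spin":0}
  ]
}}

```text
clock: 51.1
position: [0.6742, 0.0243, 0.366]
ee_rot: [0.053, 0.999, -0.0, -0.001]
ft_force: [-0.4, -0.3, -1.6]
grip_width: 0.242
grasp_force: 49.3
```

```bash
python3 - <<'E'
from dp import *
im,c=cam('wrist');o=manip.get_obs();print(dp(.6743,.0237,.2989));x,y,z=o['position']
for X in((x,y,z-.223),(x,y,z-.145),(.6743,.0237,.122)):
    p=proj(c,X);print(p)
    if X[2]<.13 or 1: cv2.drawMarker(im,tuple(int(round(v)) for v in p),(255,0,255),0,6,1)
cv2.imwrite('pics/w16.png',im[120:320,220:430].repeat(3,0).repeat(3,1))
E
```

```text
(array([ 0. , -0.6, 67.8]), 51.15, array([0.6744, 0.0243, 0.3667]))
[325.01195694 224.12231142]
[325.43878877 295.13193616]
[324.0622793  212.66507266]
```

View pics/w16.png

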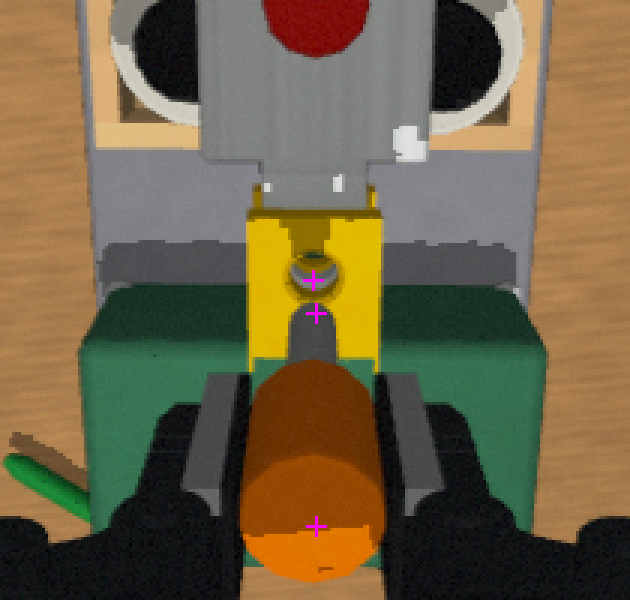

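Emit:
{"op": "arm_command", "data": {
  "plan": [
    {"dp":[0.9,-0.2,14],"spin":0},
    {"dp":[0,0,4],"spin":0},
    {"dp":[0,0,4],"spin":0},
    {"dp":[0,0,4],"spin":0},
    {"dp":[0,0,0],"spin":0}
  ]
}}

```text
clock: 51.65
position: [0.6734, 0.0238, 0.3396]
ee_rot: [0.053, 0.999, -0.0, -0.0]
ft_force: [0.4, 0.6, -0.6]
grip_width: 0.244
grasp_force: 49.3
```

Emit:
{"op": "arm_command", "data": {
  "plan": [
    {"dp":[0,0,2],"spin":0},
    {"dp":[0,0,2],"spin":0},
    {"dp":[0,0,2],"spin":0},
    {"dp":[0,0,0],"spin":0}
  ]
}}

```text
clock: 52.05
position: [0.6734, 0.0238, 0.3339]
ee_rot: [0.053, 0.999, 0.0, -0.0]
ft_force: [0.2, 1.2, -1.4]
grip_width: 0.241
grasp_force: 49.3
```

Emit:
{"op": "arm_command", "data": {
  "plan": [
    {"dp":[0,0,3],"spin":0},
    {"dp":[0,0,3],"spin":0},
    {"dp":[0,0,3],"spin":0},
    {"dp":[0,0,3],"spin":0},
    {"dp":[0,0,0],"spin":0}
  ]
}}

```text
clock: 52.55
position: [0.6734, 0.0238, 0.3216]
ee_rot: [0.053, 0.999, 0.0, -0.0]
ft_force: [-0.4, -0.4, -2.0]
grip_width: 0.239
grasp_force: 49.3
```

Emit:
{"op": "arm_command", "data": {
  "plan": [
    {"dp":[0,0,3],"spin":0},
    {"dp":[0,0,3],"spin":0},
    {"dp":[0,0,3],"spin":0},
    {"dp":[0,0,3],"spin":0},
    {"dp":[0,0,0],"spin":0}
  ]
}}

```text
clock: 53.05
position: [0.6734, 0.0238, 0.3096]
ee_rot: [0.053, 0.999, 0.0, -0.0]
ft_force: [-0.2, 0.2, -1.3]
grip_width: 0.24
grasp_force: 49.3
```

Emit:
{"op": "arm_command", "data": {
  "plan": [
    {"dp":[0,0,3],"spin":0},
    {"dp":[0,0,3],"spin":0},
    {"dp":[0,0,3],"spin":0},
    {"dp":[0,0,1.5],"spin":0},
    {"dp":[0,0,0],"spin":0}
  ]
}}

```text
clock: 53.55
position: [0.6734, 0.0238, 0.2993]
ee_rot: [0.053, 0.999, 0.0, -0.0]
ft_force: [-0.6, 0.4, -0.9]
grip_width: 0.241
grasp_force: 49.3
```

Emit:
{"op": "arm_command", "data": {
  "plan": [
    {"dp":[0,0,1],"spin":0},
    {"dp":[0,0,0],"spin":0}
  ]
}}

```text
clock: 53.75
position: [0.6735, 0.0237, 0.299]
ee_rot: [0.053, 0.999, 0.0, 0.0]
ft_force: [-0.8, 1.1, 1.6]
grip_width: 0.24
grasp_force: 49.8
```

Contact just begins; press slightly more, release, lift, and verify.

Emit:
{"op": "arm_command", "data": {
  "plan": [
    {"dp":[0,0,1],"spin":0},
    {"dp":[0,0,0.7],"spin":0},
    {"dp":[0,0,0],"spin":0}
  ]
}}

```text
clock: 54.05
position: [0.6735, 0.0237, 0.2989]
ee_rot: [0.053, 0.999, 0.0, 0.0]
ft_force: [-6.8, -0.3, 13.2]
grip_width: 0.236
grasp_force: 51.0
```

Emit:
{"op": "arm_command", "data": {
  "plan": [
    {"dp":[0,0,0],"spin":0},
    {"dp":[0,0,0],"spin":0},
    {"dp":[0,0,0],"spin":0},
    {"dp":[0,0,0],"spin":0},
    {"dp":[0,0,0],"spin":0}
  ],
  "grip": -1
}}

```text
clock: 54.55
position: [0.6735, 0.0237, 0.2968]
ee_rot: [0.053, 0.999, -0.0, -0.0]
ft_force: [0.2, -0.0, -1.3]
grip_width: 1.0
grasp_force: 0.0
```

Emit:
{"op": "arm_command", "data": {
  "plan": [
    {"dp":[0,0,-20],"spin":0},
    {"dp":[0,0,-40],"spin":0},
    {"dp":[0,0,-40],"spin":0},
    {"dp":[0,0,-40],"spin":0},
    {"dp":[0,0,0],"spin":0}
  ]
}}

```text
clock: 55.05
position: [0.674, 0.0234, 0.4438]
ee_rot: [0.053, 0.999, 0.001, 0.005]
ft_force: [0.8, -0.1, -0.4]
grip_width: 0.998
grasp_force: 0.0
```

Emit:
{"op": "arm_command", "data": {
  "plan": [
    {"dp":[45,0,0],"spin":0},
    {"dp":[45,0,0],"spin":0},
    {"dp":[45,0,0],"spin":0},
    {"dp":[0,0,0],"spin":0},
    {"dp":[0,0,0],"spin":0}
  ]
}}

```text
clock: 55.55
position: [0.5386, 0.0382, 0.4373]
ee_rot: [0.053, 0.999, 0.0, 0.0]
ft_force: [1.2, 0.0, -0.0]
grip_width: 1.0
grasp_force: 0.0
```

```bash
python3 - <<'E'
from dp import *
a=cam('side')[0];b=cam('scene')[0]
cv2.imwrite('pics/fin.png',np.hstack([cv2.resize(a[130:360,210:440],(400,400),interpolation=cv2.INTER_CUBIC),cv2.resize(b[140:300,240:400],(400,400),interpolation=cv2.INTER_CUBIC)]))
E
```

```text
(no output)
```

View pics/fin.png

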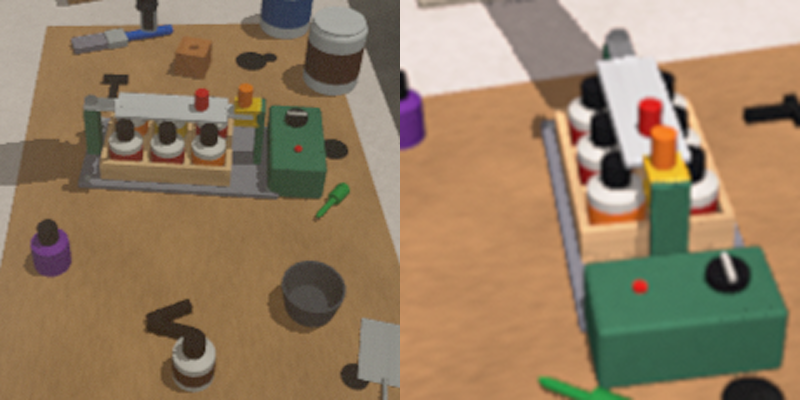

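```bash
python3 - <<'E'
from workcell import manip
print(manip.hand_in())
E
```

```text
the job is handed in; nothing more can be done
None
```

The paint shaker is ready and the job is handed in: jars are in cells 0, 3 and 4, the bar is shut on its stop, the orange pin is seated, and one spare is still on the table. The green look-alike pin stood upright at the start and was already lying down by about 4 s; the arm never touched it, and I left it there.

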